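# Square up the front panel of an instrument case

## Task

Pick the checking square up by its orange handle, lower it into the open instrument case and press its two outer edges gently into the corner between the side wall and the white hinged front panel, so that the leaning panel is pushed out square and both edges sit flush without gaps; keep it pressed against both faces for about a second. Then take the square out without disturbing the panel, lay it back gently in the middle of its black mat, and leave the other things where they are.

Things in the scene. Friction and masses are not known exactly. Their poses are not given: they have to be found in the camera images.
- square: Steel checking square: flat L, 14 mm thick, 0.22-0.45 kg, orange handle on top, lying flat. Origin: outer corner (heel) of the L on its underside. Equal legs 120 mm long, 24 mm wide, along +x and +y; outer (checking) edges are the faces y = 0 and x = 0; the first 12 mm at the heel are cut away. Use it this way up, its x axis along the case's x, y along the case's y.
- square_grip (a point): Grip point on the orange handle, at (50, 50, 45) mm in the square's frame. The handle is an upright bar 62 mm long along the diagonal of the square's +x and +y (45 degrees), 16 mm wide, from 12 to 58 mm above the underside of the square. Grip it firmly and low (fingertips about 19 mm above the underside): held weakly or high, it pivots when pressed.
- mat: Black rubber mat fixed to the bench, 200 x 200 x 4 mm; origin at the centre of its underside. Loose bystanders not to be shifted: within 0.3 m around the mat stand a jar (75 mm high, robot side), a solder spool (46 mm high, right), a screwdriver (far right) and a multimeter (far side); a tin, a board (back of the bench) and the capacitor (40 mm high, in the case).
- case: Open-topped grey metal case, fixed; inside 250 mm (x) by 185 mm (y), walls 52 mm high, floor 4 mm thick. Origin: nominal inside corner of side wall and front panel, at bench height; +x runs along the side wall, +y along the (squared) front panel. The floor is clear for x below 175 mm; beyond are a circuit board with parts up to 36 mm high and a capacitor.
- corner (a point): Nominal inside corner on the case's floor (4 mm above the bench), axes as the case. Side wall's inner face is nominally y = 0, the panel's hinge line x = 0, but both sit in slotted holes: each is really up to 4 mm to either side (still parallel), which no pose shows: find them by touch. Both are rigid when pressed.
- panel (a joint): Angle (rad) of the white front panel (172 mm long, 4 mm thick, top 53 mm above the bench) about its upright hinge at the corner; 0 = square to the side wall, positive = free end leans into the case. Starts at 0.08 to 0.19. Stiff hinge: 0.22 N m to move (2 N at the tip of the square's leg), stays where left. Its inner face passes through the hinge line.
- left_wall (a point): Point on the case's floor at the foot of its fixed left wall, at (150, 185, 4) mm in the case's frame, opposite the side wall to be checked. Nothing is done here.
Things that resemble listed ones, but are neither listed nor needed, are in the scene too. Leave any green or turquoise look-alike of the square alone.

How it is judged (in metres and radians):
On the way:
1. the held square presses the side wall and the front panel with over 2 N each at once, parallel to the case within 1.5 degrees, the panel within 1.2 degrees of square, for 0.7 s (contact force between square and side above 2 N and contact force between square and panel above 2 N and contact force between square and the fingers above 1 N and angle between the x axis of square and the x axis of case, either way round below 0.026 rad and angle between square's own z axis and vertical below 0.05 rad and value of joint panel between -0.021 and 0.021 rad), for 0.7 s.
At the end, for the whole second after the job is handed in: The front panel stands within 1.2 degrees of square, and the square lies flat, right way up and at rest on the mat, its handle within 50 mm of the mat's centre, let go (value of joint panel between -0.021 and 0.021 rad and z of square in the frame of mat below 0.007 m and angle between square's own z axis and vertical below 0.04 rad and horizontal distance between square_grip and mat below 0.05 m and contact force between square and mat above 0.5 N and linear speed of square below 0.02 m/s); the robot touches nothing.
It fails at once if the square presses the side wall or the panel with more than 40 N (contact force between square and side above 40 N or contact force between square and panel above 40 N).
It fails at once if the panel is forced more than 4 degrees outward past square (value of joint panel below -0.07 rad).
It fails at once if the square is dropped or thrown: over 0.5 m/s while the fingers do not hold it (contact force between square and the fingers below 0.05 N and linear speed of square above 0.5 m/s).
It fails at once if the gripper pushes the panel itself with more than 3 N (contact force between any of the fingers, the arm and panel above 3 N).
It fails at once if another thing is moved by more than 30 mm (distance of any of multimeter, jar, spool, screwdriver, capacitor, trainer_board, tip_tin from where it was at the start of the episode above 0.03 m).
It also fails if it takes over 61 s, if anything falls off the work surface, if the arm or the gripper's body presses on something with over 40 N, if the wrist force passes 120 N, or if a joint passes its speed limit or range.

## Robot

A 6-joint arm with a two-finger parallel gripper is mounted at the origin on the work surface. World frame = base frame: x ahead of the robot, y to its left, z up, the work surface at z = 0. Lengths are in mm, angles in rad, forces in N, time in s.
With the tool pointing down it reaches from about 325 to 925 mm from the base axis. Payload 3.1 kg.
Tool frame: the origin (TCP) lies on the centre line of the jaws, within the pads' length; the fingertips stand bot.tips_ahead ahead of it and the grasp point (between the pads) lies 11 mm behind it (bot.tips_ahead is the distance from the TCP to the fingertips, in mm); z points along the fingers, x is the direction in which the jaws open and shut, and the axes are right-handed (so a half turn about z gives the same grasp; the last joint's range is limited). The gripper opens to 85 mm and grips with 20 to 120 N. Pads are 22 mm wide; open, the fingers measure 114 mm over their backs; the gripper's body (76 mm by 85 mm) begins 54 mm behind the grasp point. The pads swing forward as they close: fully open they stand 13 mm farther back than shut.
Start: joints at [1.067, 0.217, 1.613, -0, 1.311, -0.112], TCP at [238.641, 577.659, 239.3] pointing down, gripper open.
Joint ranges: [-2.75, 2.75], [-0.78, 2.1], [0.31, 2.55], [-1.13, 4.27], [0.13, 2.63], [-2.58, 2.58]. Speed limits (rad/s): [2.79, 2.79, 3.14, 3.14, 3.14, 3.14].

## Interface

Orientations are given as a rotation vector (axis times angle).
In Python, from plant import bot gives the robot as it stands.
- The arm moves only by the shell command python3 -m crank 'ROWS' [FORCE]. ROWS is JSON, a list of rows, each an object of numbers: "rx", "ry", "rz": the turn, a rotation vector about the tool's x, y, z in rad; "tx", "ty", "tz": the shift along the tool's x, y, z in mm; "gripper": the finger opening in mm, from 0 to 85.4. In form: [{"rx": .., "ry": .., "rz": .., "tx": .., "ty": .., "tz": .., "gripper": ..}, ...]. A call has 1 to 12 rows; each row is the pose to reach, as a shift and turn from the pose commanded when the call began, along the tool's axes at that moment; what a row does not reach only later rows make up. A row lasts 1/10 s, in which the tool goes at most 50 mm and 8.59 degrees, less where a joint would pass 70% of its speed; a pose out of reach is approached as far as the arm can. A call with a gripper value outside its range is refused whole. The fingers move at their own pace and stop on an object; FORCE is the grip in N (left out, the last holds). Time passes only in rows, so rows that repeat a pose let the fingers close. It gives the time, the measured TCP pose, the force and the opening at its end, in the units of the state.
- bot.observe(): the state, without advancing time (a new reading comes with each control period).
- bot.capture(name): name is "scene" or "top" or "wrist"; returns the picture (384x512x3 uint8, blue, green, red); there is no depth.
- bot.camera_model(name): a dict with "fov_y" (degrees; the focal length in pixels is half the picture's height over the tangent of half this angle, whatever the lens; pixels are square), "cx", "cy" (the principal point, pixels), "view" (4x4, takes a point from world to camera coordinates); the wrist camera has in their place "hand_eye" (4x4, takes a point from camera to tool coordinates, whose origin is the TCP and whose axes are the tool frame's). Camera axes: x right, y down, z forward; pixel columns grow to the right and rows downward; lengths in mm; the calibration is good to about 2 mm. A picture is of the moment at which its call begins: read the wrist's pose just before it. camera_model takes no time and is no camera call.
- bot.close_job(): hands the job in, once; it reports no verdict.
Trained networks look in the newest picture that a camera, given by its name, has taken for a name from the list of things; names that differ only in an ending like _2 or _b are one class to them, and where a whole thing is asked for, a point or a joint stands for the part that bears it (a point fixed in the world has none). Each returns a list of dicts, best first, with "confidence" (0 to 1); they miss things now and then, are a little off and sometimes report something else, mostly with a low value. They report only what shows in the picture. A call takes as long as a camera call. They do not tell look-alikes from the thing itself.
- bot.search_frame(query, camera): "pixel" ([column, row] in pixels, amid what is visible of it).
- bot.outline_of(query, camera): "pixels" (384x512 bool, what is visible of it) and "pixel" ([column, row] in pixels, amid what is visible of it).
- bot.mark_of(query, camera): "pixel" ([column, row] in pixels: a listed point, or the origin of a listed thing).
The state is a dict: "clock": time; "q": joint angles; "qd": joint speeds; "joint_torque": joint torques, N m; "eef_pos": TCP position; "ee_rot": TCP orientation; "force": force on the tool from outside, world axes, zero at the start; "moment": the same for the moment, N m; "opening": opening from 0.0 (shut) to 1.0 (fully open).
Only numpy, scipy, OpenCV 4.12 (cv2) and the standard library are available. Lean on these libraries where they do the work, as an engineer would, in place of code of your own. Each camera call takes 0.05 s, during which the arm holds its last target.

## Working session

There is one attempt and no reset: what is moved stays moved. The work goes in short steps, Python scripts to look and compute and a shell command to move; the robot and the scene stay as the last step left them, time stands still between calls to the robot, and variables do not carry over. Pictures are saved under pics/ and viewed, and the job is handed in when it is done.

```bash
ls; mkdir -p pics
cat > h.py <<'E'
import numpy as np, cv2
from plant import bot
from scipy.spatial.transform import Rotation as R
def save(name,fn):
    im=bot.capture(name); cv2.imwrite('pics/'+fn,im); return im
def ray(cam,px,z):
    m=bot.camera_model(cam); f=192/np.tan(np.radians(m['fov_y'])/2)
    d=np.array([(px[0]-m['cx'])/f,(px[1]-m['cy'])/f,1.])
    if 'view' in m:
        T=np.linalg.inv(np.array(m['view']))
    else:
        s=bot.observe(); W=np.eye(4); W[:3,:3]=R.from_rotvec(s['ee_rot']).as_matrix(); W[:3,3]=s['eef_pos']
        T=W@np.array(m['hand_eye'])
    d=T[:3,:3]@d; o=T[:3,3]
    return o+d*(z-o[2])/d[2]
E
python3 - <<'E'
from h import *
s=bot.observe(); print(s); print(bot.tips_ahead)
for c in ['scene','top','wrist']:
    save(c,c+'0.png'); m=bot.camera_model(c); print(c,m)
    for q in ['square','square_grip','mat','case','corner','left_wall','panel']:
        r=bot.mark_of(q,c); 
        print(q,[(round(d['confidence'],2),np.round(d['pixel'])) for d in r])
print(bot.observe()['clock'])
E
```

```text
pics
{'clock': 0.0, 'q': array([ 1.06678427e+00,  2.17784571e-01,  1.61494608e+00,  1.93075774e-06,
        1.31129371e+00, -1.12189272e-01]), 'qd': array([-4.78960493e-05,  2.46688532e-03,  9.05137002e-04, -4.89364842e-04,
        3.35510506e-04, -5.32712616e-04]), 'joint_torque': array([ 5.14452731e-04, -3.96835971e+01, -3.03860128e+01, -2.74280234e-05,
        9.53880313e-03,  1.19416242e-05]), 'eef_pos': array([238.25351896, 576.93758937, 237.94314435]), 'ee_rot': array([ 2.61044558,  1.74589793, -0.00339297]), 'force': array([ 0.41002176, -0.4097527 ,  0.19438905]), 'moment': array([-0.04146809, -0.0158071 ,  0.01369731]), 'opening': 1.0005191986198922}
8.0
scene {'fov_y': 42.09697303300064, 'cx': 255.96705596666223, 'cy': 187.80359056715452, 'view': array([[-8.78063767e-01,  4.78390242e-01,  1.21159829e-02,
         5.28893551e+02],
       [ 3.88892590e-01,  7.28091371e-01, -5.64486942e-01,
        -8.05624188e+00],
       [-2.78866587e-01, -4.90943715e-01, -8.25353073e-01,
         1.78330865e+03],
       [ 0.00000000e+00,  0.00000000e+00,  0.00000000e+00,
         1.00000000e+00]])}
square [(0.93, array([355., 268.])), (0.91, array([289., 161.])), (0.73, array([263., 175.])), (0.42, array([249., 192.]))]
square_grip [(0.95, array([302., 144.])), (0.89, array([259., 178.])), (0.75, array([373., 274.])), (0.68, array([222.,  90.]))]
mat [(0.56, array([248., 191.]))]
case [(0.62, array([312., 266.])), (0.18, array([247., 190.]))]
corner [(0.94, array([312., 263.]))]
left_wall [(0.72, array([303., 338.]))]Traceback (most recent call last):
  File "<stdin>", line 6, in <module>
ValueError: it knows: case, corner, left_wall, mat, square, square_grip
```

Run:
```python
from h import *
for c in ['top','wrist']:
    save(c,c+'0.png'); m=bot.camera_model(c); print(c,m)
    for q in ['square','square_grip','mat','case','corner','left_wall']:
        r=bot.mark_of(q,c); 
        print(q,[(round(d['confidence'],2),np.round(d['pixel']),np.round(ray(c,d['pixel'],dict(square_grip=49).get(q,4)))) for d in r])
print(bot.observe()['clock'])
```

```text
top {'fov_y': 44.944695218709064, 'cx': 257.89695821934214, 'cy': 192.50835854024282, 'view': array([[ 1.68124312e-02, -9.99855251e-01, -2.61126717e-03,
        -1.82143093e+02],
       [-9.96620507e-01, -1.65479077e-02, -8.04594993e-02,
         4.90913135e+02],
       [ 8.04046418e-02,  3.95516221e-03, -9.96754458e-01,
         1.62350192e+03],
       [ 0.00000000e+00,  0.00000000e+00,  0.00000000e+00,
         1.00000000e+00]])}
square [(0.86, array([407., 251.]), array([ 297., -704.,    4.])), (0.73, array([289., 245.]), array([ 311., -288.,    4.])), (0.71, array([287., 218.]), array([ 406., -280.,    4.])), (0.67, array([154., 232.]), array([347., 194.,   4.]))]
square_grip [(0.96, array([278., 201.]), array([ 464., -243.,   49.])), (0.91, array([400., 234.]), array([ 356., -668.,   49.])), (0.87, array([134., 240.]), array([322., 249.,  49.])), (0.59, array([293., 266.]), array([ 241., -299.,   49.]))]
mat [(0.94, array([275., 192.]), array([ 499., -233.,    4.]))]
case [(0.85, array([173., 201.]), array([460., 128.,   4.])), (0.27, array([124., 159.]), array([607., 311.,   4.]))]
corner [(0.86, array([181., 203.]), array([454., 101.,   4.]))]
left_wall [(0.75, array([125., 156.]), array([619., 306.,   4.]))]
wrist {'fov_y': 63.36075529336968, 'cx': 252.88217298292992, 'cy': 185.47181862959926, 'hand_eye': array([[ 9.99999723e-01, -2.50189317e-04,  7.01673056e-04,
        -1.92236622e-02],
       [ 3.49608436e-05,  9.56639248e-01,  2.91275380e-01,
        -7.39432366e+01],
       [-7.44121974e-04, -2.91275275e-01,  9.56638992e-01,
        -1.34326058e+02],
       [ 0.00000000e+00,  0.00000000e+00,  0.00000000e+00,
         1.00000000e+00]])}
square []
square_grip []
mat []
case []
corner []
left_wall []
1.05
```

View pics/scene0.png

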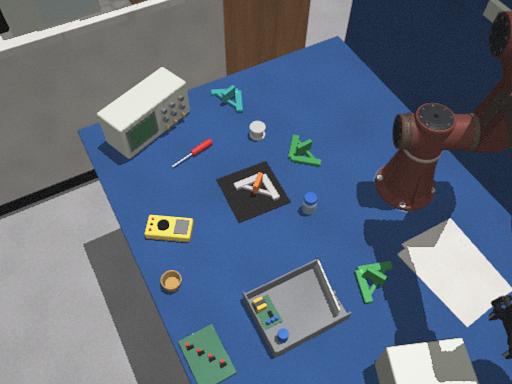

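```bash
sleep 2
```

```text
(no output)
```

View pics/top0.png

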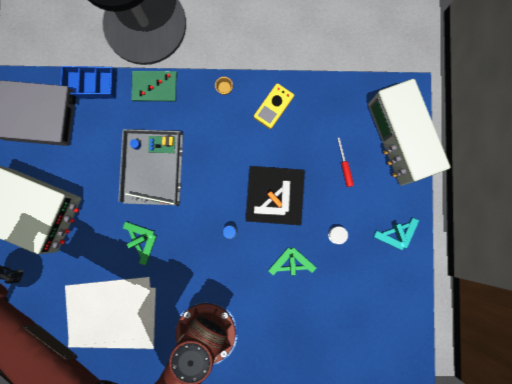

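View pics/wrist0.png

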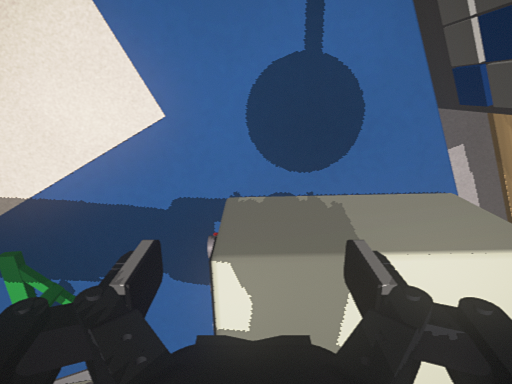

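```bash
python3 - <<'E'
import cv2
im=cv2.imread('pics/top0.png')
a=cv2.resize(im[155:235,235:315],None,fx=5,fy=5,interpolation=cv2.INTER_CUBIC)
b=cv2.resize(im[125:210,110:190],(376,400),interpolation=cv2.INTER_CUBIC)
cv2.imwrite('pics/z1.png',cv2.hconcat([a,b]))
E
cat > est.py <<'E'
from h import *
E
```

```text
(no output)
```

View pics/z1.png

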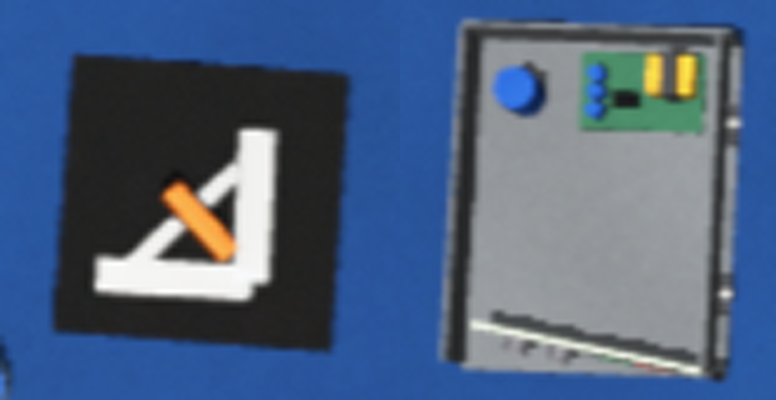

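```bash
python3 -m crank '[{"tz":-40},{"tx":-30,"ty":40,"tz":-80,"rz":0.14},{"tx":-56,"ty":82,"tz":-82,"rz":0.28},{"tx":-281,"ty":411,"tz":-82,"rz":1.96},{"tx":-281,"ty":411,"tz":-82,"rz":1.96},{"tx":-281,"ty":411,"tz":-82,"rz":1.96},{"tx":-281,"ty":411,"tz":-82,"rz":1.96},{"tx":-281,"ty":411,"tz":-82,"rz":1.96},{"tx":-281,"ty":411,"tz":-82,"rz":1.96},{"tx":-281,"ty":411,"tz":-82,"rz":1.96},{"tx":-281,"ty":411,"tz":-82,"rz":1.96},{"tx":-281,"ty":411,"tz":-82,"rz":1.96}]'
python3 -m crank '[{"gripper":85},{"gripper":85},{"gripper":85},{"gripper":85}]'
```

```text
$[0]: bad value
$[0]: bad value
```

All keys are apparently needed in each row.

```bash
python3 -m crank '[{"rx":0,"ry":0,"rz":0,"tx":0,"ty":0,"tz":-40,"gripper":85},{"rx":0,"ry":0,"rz":0.14,"tx":-30,"ty":40,"tz":-80,"gripper":85},{"rx":0,"ry":0,"rz":1.96,"tx":-281,"ty":411,"tz":-82,"gripper":85},{"rx":0,"ry":0,"rz":1.96,"tx":-281,"ty":411,"tz":-82,"gripper":85},{"rx":0,"ry":0,"rz":1.96,"tx":-281,"ty":411,"tz":-82,"gripper":85},{"rx":0,"ry":0,"rz":1.96,"tx":-281,"ty":411,"tz":-82,"gripper":85},{"rx":0,"ry":0,"rz":1.96,"tx":-281,"ty":411,"tz":-82,"gripper":85},{"rx":0,"ry":0,"rz":1.96,"tx":-281,"ty":411,"tz":-82,"gripper":85},{"rx":0,"ry":0,"rz":1.96,"tx":-281,"ty":411,"tz":-82,"gripper":85},{"rx":0,"ry":0,"rz":1.96,"tx":-281,"ty":411,"tz":-82,"gripper":85},{"rx":0,"ry":0,"rz":1.96,"tx":-281,"ty":411,"tz":-82,"gripper":85},{"rx":0,"ry":0,"rz":1.96,"tx":-281,"ty":411,"tz":-82,"gripper":85}]'
```

```text
clock: 2.25
eef_pos: [513.7, 156.5, 321.6]
ee_rot: [3.053, -0.735, 0.004]
force: [-0.8, 0.5, -0.5]
opening: 1.0
```

```bash
python3 -m crank '[{"rx":0,"ry":0,"rz":0.15,"tx":0,"ty":0,"tz":0,"gripper":85},{"rx":0,"ry":0,"rz":0.31,"tx":0,"ty":0,"tz":0,"gripper":85},{"rx":0,"ry":0,"rz":0.31,"tx":0,"ty":0,"tz":0,"gripper":85},{"rx":0,"ry":0,"rz":0.31,"tx":0,"ty":0,"tz":0,"gripper":85}]'
python3 - <<'E'
from h import *
s=bot.observe(); print(s['eef_pos'],s['ee_rot'],s['qd'])
c='wrist';save(c,c+'1.png')
for q in ['case','corner','left_wall']:
        r=bot.mark_of(q,c)
        print(q,[(round(d['confidence'],2),np.round(d['pixel']),np.round(ray(c,d['pixel'],4))) for d in r])
E
```

```text
clock: 2.65
eef_pos: [511.2, 161.0, 321.4]
ee_rot: [-2.913, 1.177, -0.0]
force: [-0.2, 0.0, -0.1]
opening: 0.993
[511.15557449 161.03380767 321.35642701] [-2.91268643e+00  1.17716404e+00 -9.79567296e-05] [ 4.10337730e-03 -1.33314300e-03  8.39172013e-04  4.73086717e-05
 -7.80199119e-04 -1.81248854e-03]
case [(0.87, array([246., 192.]), array([452., 116.,   4.]))]
corner []
left_wall []
```

View pics/wrist1.png

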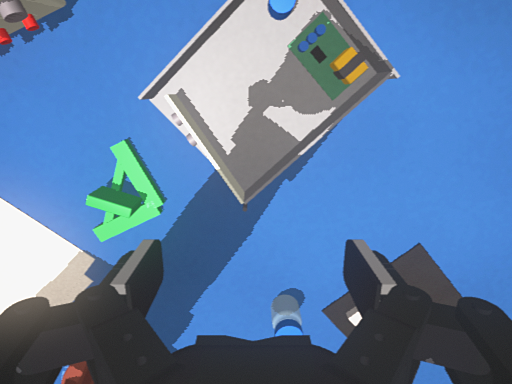

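Run:
```python
import cv2
im=cv2.imread('pics/wrist1.png')
cv2.imwrite('pics/z2.png',cv2.resize(im[0:215,135:410],None,fx=2.75,fy=2.75,interpolation=cv2.INTER_CUBIC))
cv2.imwrite('pics/z3.png',cv2.resize(im[140:215,190:290],None,fx=8,fy=8,interpolation=cv2.INTER_CUBIC))
```

```text
(no output)
```

View pics/z2.png

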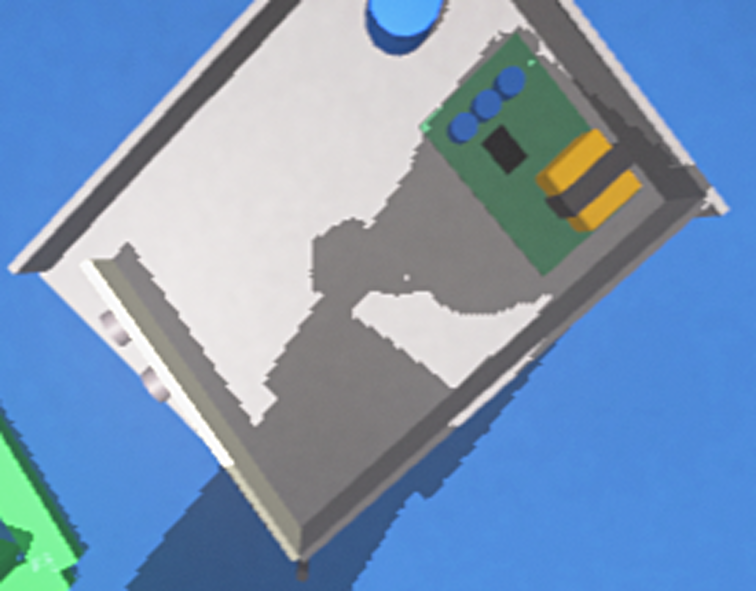

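View pics/z3.png

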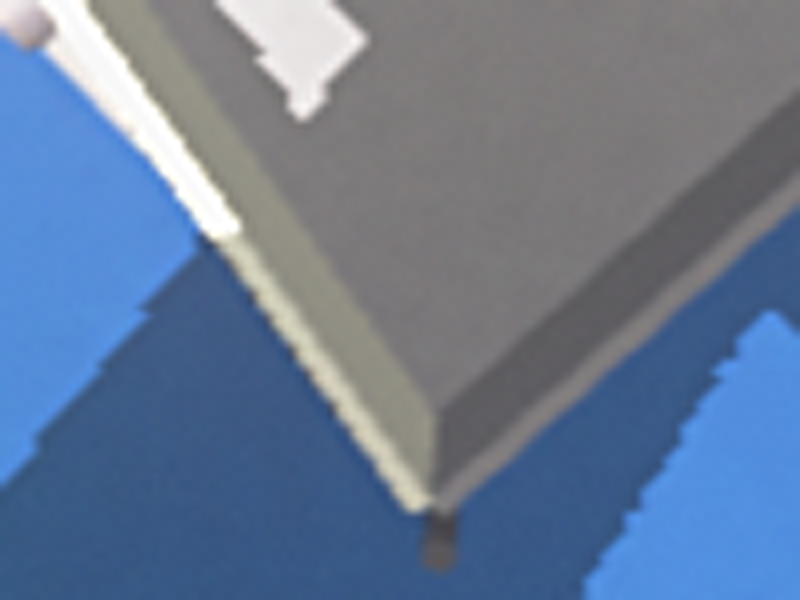

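Run:
```python
from h import *
f=lambda x,y,z:ray('wrist',(135+(x+.5)/2.75-.5,(y+.5)/2.75-.5),z)
ang=lambda a,b:np.degrees(np.arctan2(*(b-a)[[1,0]]))
c=ray('wrist',(190+437.5/8-.5,140+410.5/8-.5),4);ct=ray('wrist',(190+432.5/8-.5,140+495.5/8-.5),52)
print('corner',c,ct)
a,b=f(303,525,4),f(664,198,4);print('side floor',a,b,ang(a,b))
a,b=f(300,555,52),f(708,205,52);print('side top in',a,b,ang(a,b))
a,b=f(43,272,4),f(242,68,4);print('left floor',a,b,ang(a,b))
a,b=f(297,553,53),f(97,262,53);print('panel',a,b,ang(a,b),np.linalg.norm(b-a))
```

```text
corner [452.15356693 119.0868427    4.        ] [452.53012105 118.85924406  52.        ]
side floor [453.14330283 118.62267094   4.        ] [701.49143245 115.56247765   4.        ] -0.7059738552932631
side top in [452.67403457 118.59268493  52.        ] [699.03995635 110.11727384  52.        ] -1.970296254963387
left floor [452.87783615 307.00916429   4.        ] [592.68075084 302.08239564   4.        ] -2.0183147153088234
panel [452.61511318 120.62754185  53.        ] [485.68842995 282.82661197  53.        ] 78.47505620883774 165.53665041369572
```

```bash
cat >> h.py <<'E'
from scipy.ndimage import map_coordinates
def fitline(im,p,q,w=4,n=60):
    g=cv2.cvtColor(im,cv2.COLOR_BGR2GRAY).astype(float); p=np.array(p,float);q=np.array(q,float)
    d=(q-p)/np.linalg.norm(q-p); nn=np.array([-d[1],d[0]]); o=np.arange(-w,w+.01,.25)
    pts=[]
    for t in np.linspace(0.04,.96,n):
        c=p+t*(q-p); P=c[None]+o[:,None]*nn
        pr=map_coordinates(g,[P[:,1],P[:,0]],order=1); k=np.abs(np.gradient(cv2.GaussianBlur(pr.reshape(-1,1),(1,5),1).ravel()))
        i=k.argmax()
        if k[i]>1.5: pts.append(P[i])
    pts=np.array(pts,np.float32)
    v=cv2.fitLine(pts,cv2.DIST_HUBER,0,.01,.01).ravel()
    dd=v[:2] if v[:2]@d>0 else -v[:2]
    c=v[2:]; r=np.abs((pts-c)@np.array([-dd[1],dd[0]]))
    return c+dd*((p-c)@dd), c+dd*((q-c)@dd), np.median(r), len(pts)
E
python3 - <<'E'
from h import *
im=cv2.imread('pics/wrist1.png')
def s(x,y): return (135+(x+.5)/2.75-.5,(y+.5)/2.75-.5)
ang=lambda a,b:np.degrees(np.arctan2(*(b-a)[[1,0]]))
for nm,p,q,z in [('sidefloor',(310,519),(535,315),4),('sidetopin',(315,543),(690,222),52),('leftfloor',(50,265),(240,70),4),('leftout',(12,268),(250,5),52),('sidefl2',(330,500),(450,390),4),('panel top in',(110,282),(290,543),53)]:
    a,b,r,n=fitline(im,s(*p),s(*q),3); A,B=ray('wrist',a,z),ray('wrist',b,z); print(nm,A[:2].round(1),B[:2].round(1),ang(A,B).round(2),r,n)
E
```

```text
sidefloor [458.4 118.4] [618.9 115.8] -0.93 0.10543442 60
sidetopin [462.3 113.5] [688.7 114.4] 0.23 0.6036186 60
leftfloor [458.1 305.9] [591.3 303.6] -1.0 0.13241243 60
leftout [456.1 304.5] [608.8 308.1] 1.36 0.6443701 60
sidefl2 [473.9 118.1] [561.6 116.8] -0.86 0.08882809 60
panel top in [482.3 273.1] [453.2 126.9] -101.27 0.18989992 60
```

```bash
python3 -m crank '[{"rx":0,"ry":0,"rz":0,"tx":15,"ty":20,"tz":5,"gripper":85},{"rx":0,"ry":0,"rz":0,"tx":247,"ty":323,"tz":80,"gripper":85},{"rx":0,"ry":0,"rz":0,"tx":247,"ty":323,"tz":80,"gripper":85},{"rx":0,"ry":0,"rz":0,"tx":247,"ty":323,"tz":80,"gripper":85},{"rx":0,"ry":0,"rz":0,"tx":247,"ty":323,"tz":80,"gripper":85},{"rx":0,"ry":0,"rz":0,"tx":247,"ty":323,"tz":80,"gripper":85},{"rx":0,"ry":0,"rz":0,"tx":247,"ty":323,"tz":80,"gripper":85},{"rx":0,"ry":0,"rz":0,"tx":247,"ty":323,"tz":80,"gripper":85},{"rx":0,"ry":0,"rz":0,"tx":247,"ty":323,"tz":80,"gripper":85},{"rx":0,"ry":0,"rz":0,"tx":247,"ty":323,"tz":80,"gripper":85},{"rx":0,"ry":0,"rz":0,"tx":247,"ty":323,"tz":80,"gripper":85},{"rx":0,"ry":0,"rz":0,"tx":247,"ty":323,"tz":80,"gripper":85}]'
python3 - <<'E'
from h import *
s=bot.observe(); print(s['eef_pos'],s['ee_rot'],s['qd'].round(3))
c='wrist';im=save(c,c+'2.png')
cv2.imwrite('pics/z4.png',cv2.resize(im[0:300,110:410],None,fx=2,fy=2,interpolation=cv2.INTER_CUBIC))
for q in ['square','square_grip','mat']:
        r=bot.mark_of(q,c)
        print(q,[(round(d['confidence'],2),np.round(d['pixel']),np.round(ray(c,d['pixel'],dict(square_grip=49).get(q,4)))) for d in r])
E
```

```text
clock: 4.05
eef_pos: [463.5, -241.8, 241.5]
ee_rot: [-2.911, 1.179, -0.0]
force: [0.5, -0.1, 0.4]
opening: 0.994
[ 463.52878393 -241.84165224  241.50285438] [-2.91125737e+00  1.17929967e+00 -1.32295718e-04] [ 0.018 -0.008  0.003 -0.003 -0.004  0.   ]
square [(0.97, array([201., 257.]), array([ 318., -294.,    4.])), (0.88, array([251., 202.]), array([ 420., -284.,    4.]))]
square_grip [(0.79, array([252., 152.]), array([ 472., -232.,   49.])), (0.64, array([163., 314.]), array([ 247., -303.,   49.]))]
mat [(0.71, array([269., 136.]), array([ 494., -239.,    4.]))]
```

View pics/z4.png

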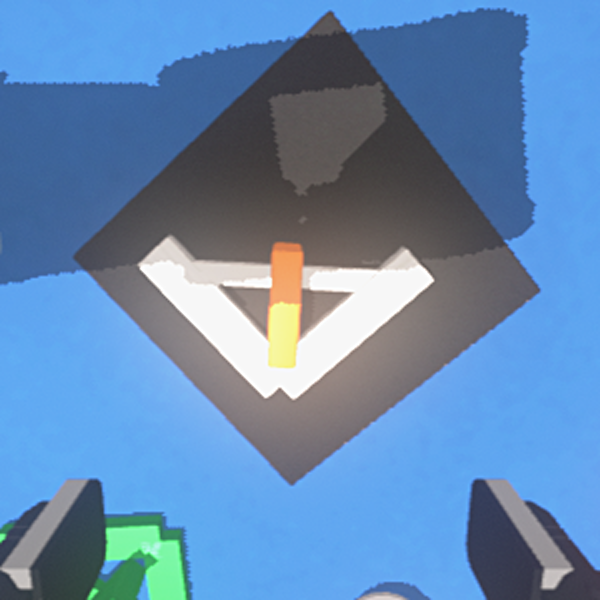

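Run:
```python
from h import *
im=cv2.imread('pics/wrist2.png')
def s(x,y): return (110+(x+.5)/2-.5,(y+.5)/2-.5)
ang=lambda a,b:np.degrees(np.arctan2(*(b-a)[[1,0]]))
L={}
for nm,p,q,z in [('yleg',(262,392),(145,270),18),('xleg',(300,391),(426,286),18),('mat1',(292,484),(75,258),4),('mat2',(292,484),(540,290),4),('mat3',(75,258),(330,12),4),('mat4',(330,12),(540,290),4),('hL',(271,355),(273,250),62),('hR',(297,355),(301,250),62)]:
    a,b,r,n=fitline(im,s(*p),s(*q),3); A,B=ray('wrist',a,z),ray('wrist',b,z); L[nm]=(A,B);print(nm,A[:2].round(1),B[:2].round(1),ang(A,B).round(2),r,n)
def X(l,m):
    A,B=L[l];C,D=L[m];t=np.linalg.solve(np.c_[(B-A)[:2],-(D-C)[:2]],(C-A)[:2]);return A[:2]+t[0]*(B-A)[:2]
h=X('xleg','yleg');th=np.radians((ang(*L['xleg'])+ang(*L['yleg'])-90)/2)
print('heel',h,np.degrees(th),'grip',h+R.from_euler('z',th).as_matrix()[:2,:2]@[50,50])
cs=[X('mat1','mat2'),X('mat2','mat4'),X('mat4','mat3'),X('mat3','mat1')];print(cs,np.mean(cs,0))
for e in [(270,365),(297,365),(273,243),(302,243)]: print(ray('wrist',s(*e),62)[:2].round(1))
```

```text
yleg [ 418.8 -265.7] [ 422.1 -166.5] 88.06 0.08709264 60
xleg [ 437.4 -283. ] [ 534.  -286.2] -1.9 0.095858574 60
mat1 [ 384.3 -328.2] [ 395.3 -132.1] 86.79 0.15188456 60
mat2 [ 385.8 -328.9] [ 582.4 -339.5] -3.1 0.24057198 60
mat3 [ 396.2 -130. ] [ 592.7 -140.9] -3.19 0.112223625 60
mat4 [ 593.6 -142.4] [ 582.8 -338.9] -93.16 0.12743187 60
hL [ 448.3 -243.1] [ 488.2 -206.4] 42.6 0.28337035 60
hR [ 459.8 -254.5] [ 499.5 -217.6] 42.88 0.1932994 60
heel [ 418.22939973 -282.34845811] -1.9154826539947436 grip [ 469.87272334 -234.0476597 ]
[array([ 384.27306797, -328.79145435]), array([ 582.7435614 , -339.54663743]), array([ 593.72120215, -140.99097331]), array([ 395.43204198, -129.93418852])] [ 489.04246838 -234.8158134 ]
[ 445.7 -248.5]
[ 455.9 -258.3]
[ 491.  -204.5]
[ 501.4 -214.5]
```

```bash
python3 -m crank '[{"rx":0,"ry":0,"rz":0.049,"tx":-0.8,"ty":-10,"tz":40,"gripper":50},{"rx":0,"ry":0,"rz":0.049,"tx":-0.8,"ty":-10,"tz":85,"gripper":50},{"rx":0,"ry":0,"rz":0.049,"tx":-0.8,"ty":-10,"tz":125,"gripper":50},{"rx":0,"ry":0,"rz":0.049,"tx":-0.8,"ty":-10,"tz":140,"gripper":50},{"rx":0,"ry":0,"rz":0.049,"tx":-0.8,"ty":-10,"tz":140,"gripper":50},{"rx":0,"ry":0,"rz":0.049,"tx":-0.8,"ty":-10,"tz":140,"gripper":50}]' 60
python3 - <<'E'
from h import *
s=bot.observe(); print(s['eef_pos'],s['ee_rot'],s['opening'],bot.tips_ahead)
im=save('wrist','wrist3.png')
E
```

```text
clock: 4.85
eef_pos: [470.9, -235.5, 102.9]
ee_rot: [2.881, -1.251, 0.004]
force: [-0.2, -0.1, 0.7]
opening: 0.587
[ 470.9226134  -235.54455388  102.87499137] [ 2.88113027 -1.25130036  0.00385631] 0.5867527712413311 8.0
```

View pics/wrist3.png

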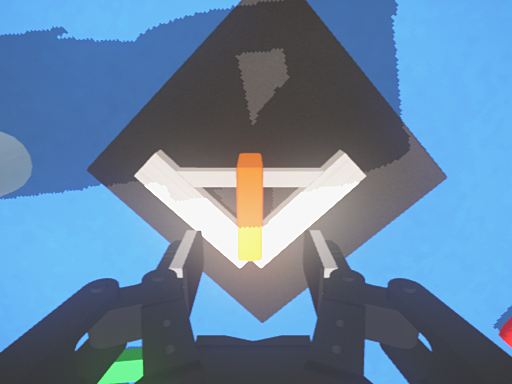

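```bash
python3 -m crank '[{"rx":0,"ry":0,"rz":0,"tx":-1.7,"ty":0,"tz":30,"gripper":50},{"rx":0,"ry":0,"rz":0,"tx":-1.7,"ty":0,"tz":55,"gripper":50},{"rx":0,"ry":0,"rz":0,"tx":-1.7,"ty":0,"tz":68,"gripper":50},{"rx":0,"ry":0,"rz":0,"tx":-1.7,"ty":0,"tz":71,"gripper":50},{"rx":0,"ry":0,"rz":0,"tx":-1.7,"ty":0,"tz":71,"gripper":50},{"rx":0,"ry":0,"rz":0,"tx":-1.7,"ty":0,"tz":71,"gripper":50}]'
```

```text
clock: 5.5
eef_pos: [469.9, -234.8, 32.0]
ee_rot: [2.881, -1.252, 0.005]
force: [-0.3, -0.1, 0.8]
opening: 0.588
```

```bash
python3 -m crank '[{"rx":0,"ry":0,"rz":0,"tx":0,"ty":0,"tz":0.5,"gripper":30},{"rx":0,"ry":0,"rz":0,"tx":0,"ty":0,"tz":0.5,"gripper":12},{"rx":0,"ry":0,"rz":0,"tx":0,"ty":0,"tz":0.5,"gripper":0},{"rx":0,"ry":0,"rz":0,"tx":0,"ty":0,"tz":0.5,"gripper":0},{"rx":0,"ry":0,"rz":0,"tx":0,"ty":0,"tz":0.5,"gripper":0},{"rx":0,"ry":0,"rz":0,"tx":0,"ty":0,"tz":0.5,"gripper":0},{"rx":0,"ry":0,"rz":0,"tx":0,"ty":0,"tz":0.5,"gripper":0},{"rx":0,"ry":0,"rz":0,"tx":0,"ty":0,"tz":0.5,"gripper":0}]' 110
python3 - <<'E'
from h import *
s=bot.observe(); print(s['eef_pos'],s['ee_rot'],s['opening'],s['force'],s['moment'])
im=save('wrist','wrist4.png')
E
```

```text
clock: 6.3
eef_pos: [469.3, -234.3, 30.8]
ee_rot: [2.881, -1.252, 0.002]
force: [-0.2, 0.5, 5.7]
opening: 0.174
[ 469.27662249 -234.29596129   30.77973817] [ 2.88096613e+00 -1.25208242e+00  2.48153175e-03] 0.17421408115605594 [-0.19614814  0.49317623  5.660242  ] [ 0.06818968  0.12132591 -0.01146237]
```

View pics/wrist4.png

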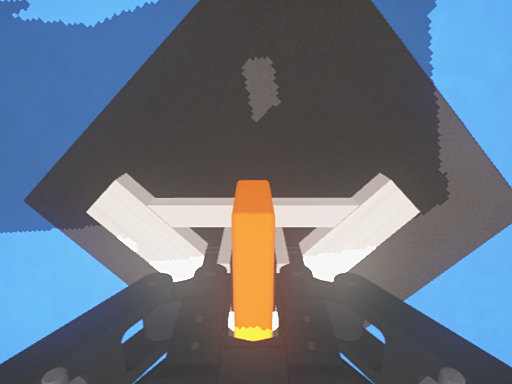

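```bash
python3 -m crank '[{"rx":0,"ry":0,"rz":0,"tx":0,"ty":0,"tz":-4,"gripper":0},{"rx":0,"ry":0,"rz":0,"tx":0,"ty":0,"tz":-12,"gripper":0},{"rx":0,"ry":0,"rz":0,"tx":0,"ty":0,"tz":-30,"gripper":0},{"rx":0,"ry":0,"rz":0,"tx":0,"ty":0,"tz":-60,"gripper":0},{"rx":0,"ry":0,"rz":0,"tx":0,"ty":0,"tz":-85,"gripper":0},{"rx":0,"ry":0,"rz":0,"tx":0,"ty":0,"tz":-97,"gripper":0},{"rx":0,"ry":0,"rz":0,"tx":0,"ty":0,"tz":-100,"gripper":0}]'
python3 -m crank '[{"rx":0,"ry":0,"rz":0,"tx":-8,"ty":-10,"tz":0,"gripper":0},{"rx":0,"ry":0,"rz":0,"tx":-25,"ty":-34,"tz":0,"gripper":0},{"rx":0,"ry":0,"rz":0,"tx":-50,"ty":-67,"tz":0,"gripper":0},{"rx":0,"ry":0,"rz":-0.003,"tx":-78,"ty":-104,"tz":0,"gripper":0},{"rx":0,"ry":0,"rz":-0.006,"tx":-108,"ty":-144,"tz":0,"gripper":0},{"rx":0,"ry":0,"rz":-0.01,"tx":-139,"ty":-185,"tz":0,"gripper":0},{"rx":0,"ry":0,"rz":-0.014,"tx":-169,"ty":-225,"tz":0,"gripper":0},{"rx":0,"ry":0,"rz":-0.0166,"tx":-196,"ty":-262,"tz":0,"gripper":0},{"rx":0,"ry":0,"rz":-0.0166,"tx":-222,"ty":-295,"tz":0,"gripper":0},{"rx":0,"ry":0,"rz":-0.0166,"tx":-239,"ty":-319,"tz":0,"gripper":0},{"rx":0,"ry":0,"rz":-0.0166,"tx":-249,"ty":-332,"tz":0,"gripper":0},{"rx":0,"ry":0,"rz":-0.0166,"tx":-252,"ty":-335,"tz":0,"gripper":0}]'
python3 -m crank '[{"rx":0,"ry":0,"rz":0,"tx":0,"ty":0,"tz":0,"gripper":0},{"rx":0,"ry":0,"rz":0,"tx":0,"ty":0,"tz":0,"gripper":0},{"rx":0,"ry":0,"rz":0,"tx":0,"ty":0,"tz":0,"gripper":0}]'
python3 - <<'E'
from h import *
s=bot.observe(); print(s['eef_pos'],s['ee_rot'],s['opening'],s['force'],s['moment'])
im=save('wrist','wrist5.png');im=save('top','top5.png')
cv2.imwrite('pics/z5.png',cv2.resize(im[115:225,95:225],None,fx=5,fy=5,interpolation=cv2.INTER_CUBIC))
E
```

```text
clock: 7.05
eef_pos: [469.2, -234.2, 131.2]
ee_rot: [2.881, -1.252, 0.004]
force: [-0.0, 0.4, -3.4]
opening: 0.173
clock: 8.25
eef_pos: [540.1, 180.6, 128.1]
ee_rot: [2.892, -1.224, -0.004]
force: [0.2, -1.2, -3.5]
opening: 0.176
clock: 8.55
eef_pos: [541.3, 177.5, 129.6]
ee_rot: [2.89, -1.231, -0.001]
force: [-0.5, 0.2, -4.0]
opening: 0.173
[541.30573932 177.50863857 129.58173082] [ 2.88965890e+00 -1.23080660e+00 -5.87424979e-04] 0.17297501731587528 [-0.49279516  0.22848888 -4.04102949] [-0.04128258 -0.04470111 -0.01359372]
```

View pics/wrist5.png

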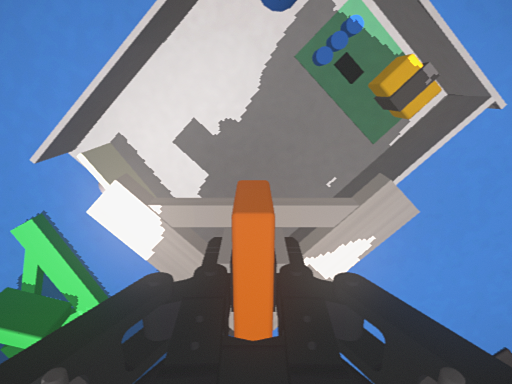

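View pics/z5.png

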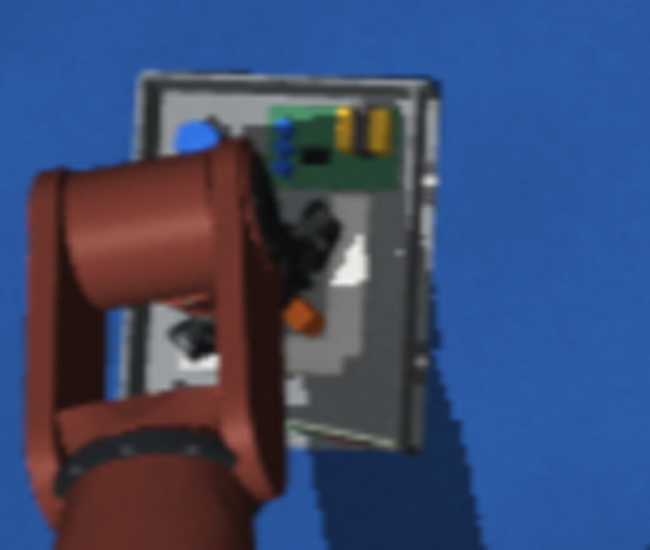

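Run:
```python
from h import *
for f in ['wrist4.png','wrist5.png']:
    pass
im=cv2.imread('pics/wrist5.png')
a=cv2.resize(im[165:290,75:215],None,fx=4,fy=4,interpolation=cv2.INTER_CUBIC)
b=cv2.resize(im[165:290,295:435],None,fx=4,fy=4,interpolation=cv2.INTER_CUBIC)
cv2.imwrite('pics/z6.png',cv2.resize(cv2.hconcat([a,b]),None,fx=.7,fy=.7))
z=116.8
ang=lambda a,b:np.degrees(np.arctan2(*(b-a)[[1,0]]))
for nm,p,q,zz in [('yout',(91,216),(140,262),z),('xout',(417,216),(365,257),z),('yend',(89,210),(114,184),z),('xend',(417,208),(400,192),z)]:
    a,b,r,n=fitline(im,p,q,3);A,B=ray('wrist',a,zz),ray('wrist',b,zz);print(nm,a,b,A.round(1),B.round(1),ang(A,B),r)
```

```text
yout [ 90.94827817 216.06246663] [142.61406897 258.84300037] [494.  246.4 116.8] [492.8 212.2 116.8] -92.01044025421076 0.12783718
xout [415.8652178  214.59395469] [364.33822721 256.18003427] [609.4 127.5 116.8] [575.8 128.2 116.8] 178.88501015709272 0.08725572
yend [ 87.65353742 208.77383915] [111.93032148 182.11523529] [496.2 249.9 116.8] [516.1 249.5 116.8] -1.3015653646665208 0.07919073
xend [416.79045223 208.1885686 ] [401.22813052 190.89482739] [611.9 130.  116.8] [612.2 143.  116.8] 88.72524395789142 0.085882306
```

View pics/z6.png

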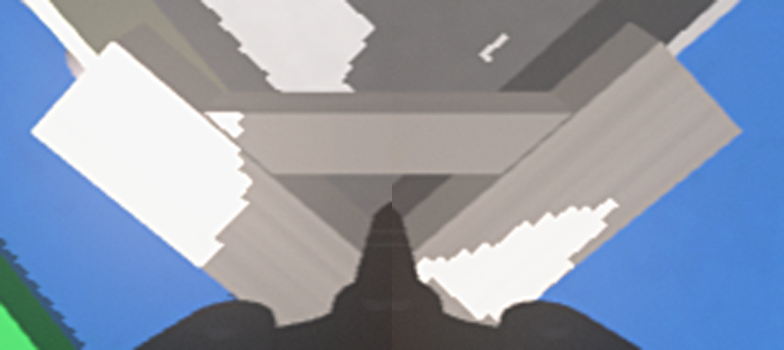

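```bash
python3 -m crank '[{"rx":0,"ry":0,"rz":-0.006,"tx":0,"ty":0,"tz":10,"gripper":0},{"rx":0,"ry":0,"rz":-0.006,"tx":0,"ty":0,"tz":30,"gripper":0},{"rx":0,"ry":0,"rz":-0.006,"tx":0,"ty":0,"tz":55,"gripper":0},{"rx":0,"ry":0,"rz":-0.006,"tx":0,"ty":0,"tz":76,"gripper":0},{"rx":0,"ry":0,"rz":-0.006,"tx":0,"ty":0,"tz":88,"gripper":0},{"rx":0,"ry":0,"rz":-0.006,"tx":0,"ty":0,"tz":93,"gripper":0},{"rx":0,"ry":0,"rz":-0.006,"tx":0,"ty":0,"tz":94,"gripper":0},{"rx":0,"ry":0,"rz":-0.006,"tx":0,"ty":0,"tz":94,"gripper":0}]'
python3 - <<'E'
from h import *
s=bot.observe(); print(s['eef_pos'],s['ee_rot'],s['opening'],s['force'],s['moment'])
im=save('wrist','wrist6.png');im=save('scene','scene6.png')
cv2.imwrite('pics/z7.png',cv2.resize(im[230:380,220:400],None,fx=4,fy=4,interpolation=cv2.INTER_CUBIC))
E
```

```text
clock: 9.45
eef_pos: [542.4, 179.1, 36.6]
ee_rot: [-2.894, 1.219, -0.002]
force: [-0.3, -0.1, -3.0]
opening: 0.174
[542.40449631 179.11605337  36.58852234] [-2.89428510e+00  1.21938895e+00 -2.12342420e-03] 0.17355162429520848 [-0.32796733 -0.10731485 -3.01375721] [-0.0061472  -0.05684599  0.02777032]
```

View pics/wrist6.png

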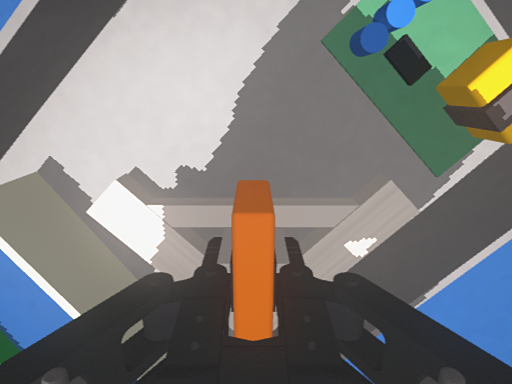

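View pics/z7.png

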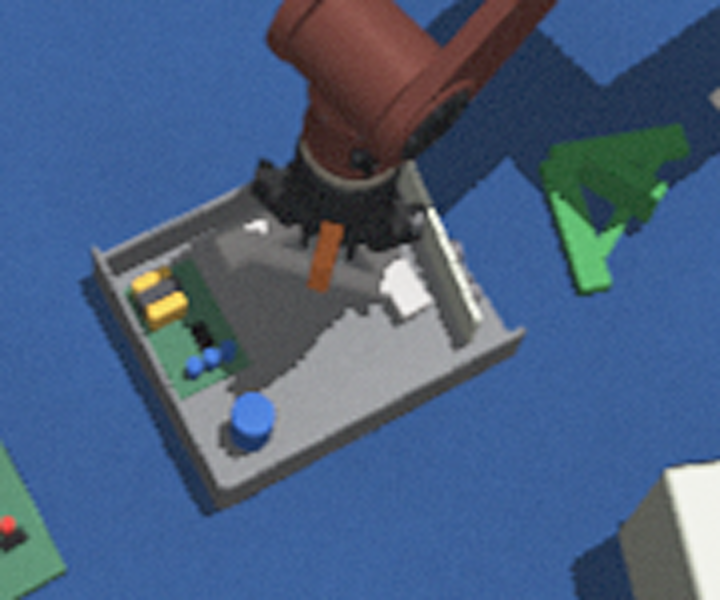

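```bash
python3 -m crank '[{"rx":0,"ry":0,"rz":0,"tx":1.4,"ty":1.4,"tz":0,"gripper":0},{"rx":0,"ry":0,"rz":0,"tx":3.5,"ty":3.5,"tz":0,"gripper":0},{"rx":0,"ry":0,"rz":0,"tx":5,"ty":5,"tz":0,"gripper":0},{"rx":0,"ry":0,"rz":0,"tx":6.3,"ty":6.4,"tz":0,"gripper":0},{"rx":0,"ry":0,"rz":0,"tx":6.3,"ty":6.4,"tz":0,"gripper":0},{"rx":0,"ry":0,"rz":0,"tx":6.3,"ty":6.4,"tz":0,"gripper":0}]'
python3 -c "
from plant import bot
s=bot.observe();print(s['force'],s['moment'],s['eef_pos'])"
```

```text
clock: 10.15
eef_pos: [541.3, 169.9, 35.8]
ee_rot: [-2.895, 1.22, 0.0]
force: [-1.2, 0.8, -4.9]
opening: 0.172
[-1.16521828  0.78214706 -4.92548088] [ 0.01122042  0.0354321  -0.03655254] [541.28376549 169.90495454  35.77449447]
```

```bash
python3 -m crank '[{"rx":0,"ry":0,"rz":0,"tx":0.35,"ty":0.35,"tz":0,"gripper":0},{"rx":0,"ry":0,"rz":0,"tx":0.7,"ty":0.7,"tz":0,"gripper":0},{"rx":0,"ry":0,"rz":0,"tx":1.05,"ty":1.05,"tz":0,"gripper":0},{"rx":0,"ry":0,"rz":0,"tx":1.05,"ty":1.05,"tz":0,"gripper":0}]'
python3 -m crank '[{"rx":0,"ry":0,"rz":0,"tx":0.35,"ty":0.35,"tz":0,"gripper":0},{"rx":0,"ry":0,"rz":0,"tx":0.7,"ty":0.7,"tz":0,"gripper":0},{"rx":0,"ry":0,"rz":0,"tx":0.7,"ty":0.7,"tz":0,"gripper":0}]'
```

```text
clock: 10.55
eef_pos: [541.3, 168.5, 35.8]
ee_rot: [2.895, -1.22, -0.0]
force: [-0.2, -0.1, -3.4]
opening: 0.174
clock: 10.85
eef_pos: [541.3, 167.5, 35.8]
ee_rot: [2.895, -1.22, -0.0]
force: [-0.4, -0.6, -4.3]
opening: 0.174
```

```bash
python3 -m crank '[{"rx":0,"ry":0,"rz":0,"tx":0.35,"ty":0.35,"tz":0,"gripper":0},{"rx":0,"ry":0,"rz":0,"tx":0.7,"ty":0.7,"tz":0,"gripper":0},{"rx":0,"ry":0,"rz":0,"tx":0.7,"ty":0.7,"tz":0,"gripper":0}]'
python3 -c "
from plant import bot
s=bot.observe();print(s['force'],s['moment'],s['eef_pos'])"
```

```text
clock: 11.15
eef_pos: [541.3, 166.5, 35.8]
ee_rot: [2.895, -1.22, -0.0]
force: [-0.1, 0.8, -2.7]
opening: 0.171
[-0.10943755  0.77731059 -2.70296565] [-0.03295498  0.02272406 -0.00439558] [541.29300894 166.48427266  35.80920195]
```

```bash
python3 -m crank '[{"rx":0,"ry":0,"rz":0,"tx":0.35,"ty":0.35,"tz":0,"gripper":0},{"rx":0,"ry":0,"rz":0,"tx":0.7,"ty":0.7,"tz":0,"gripper":0},{"rx":0,"ry":0,"rz":0,"tx":0.7,"ty":0.7,"tz":0,"gripper":0}]'
python3 -c "
from plant import bot
s=bot.observe();print(s['force'],s['moment'],s['eef_pos'])"
```

```text
clock: 11.45
eef_pos: [541.3, 165.8, 35.8]
ee_rot: [-2.894, 1.22, 0.0]
force: [0.2, 0.8, -4.3]
opening: 0.171
[ 0.16794788  0.84491366 -4.26368605] [ 0.1953909   0.015649   -0.08833527] [541.31067592 165.76596781  35.84918331]
```

```bash
python3 -m crank '[{"rx":0,"ry":0,"rz":0,"tx":0.35,"ty":0.35,"tz":0,"gripper":0},{"rx":0,"ry":0,"rz":0,"tx":0.35,"ty":0.35,"tz":0,"gripper":0}]'
python3 -c "
from plant import bot
s=bot.observe();print(s['force'],s['moment'],s['eef_pos'])"
```

```text
clock: 11.65
eef_pos: [541.3, 165.7, 35.9]
ee_rot: [-2.894, 1.22, 0.0]
force: [-0.0, 3.7, -4.8]
opening: 0.168
[-0.01620161  3.68571017 -4.7988074 ] [ 0.53591834  0.0119604  -0.12325877] [541.34460697 165.66229914  35.90210565]
```

```bash
python3 -m crank '[{"rx":0,"ry":0,"rz":0.005,"tx":0.15,"ty":0.15,"tz":0,"gripper":0},{"rx":0,"ry":0,"rz":0.005,"tx":0.15,"ty":0.15,"tz":0,"gripper":0}]'
python3 -c "
from plant import bot
s=bot.observe();print(s['force'],s['moment'],s['eef_pos'],s['ee_rot'])"
```

```text
clock: 11.85
eef_pos: [541.5, 165.5, 36.0]
ee_rot: [-2.891, 1.227, -0.0]
force: [0.1, 4.8, -3.7]
opening: 0.172
[ 0.12020718  4.84877682 -3.70056402] [ 0.88608022 -0.05950044 -0.0470064 ] [541.5018955  165.54134313  35.95100533] [-2.89073229e+00  1.22660362e+00 -2.24636252e-04]
```

```bash
python3 -m crank '[{"rx":0,"ry":0,"rz":0.005,"tx":0.1,"ty":0.1,"tz":0,"gripper":0},{"rx":0,"ry":0,"rz":0.005,"tx":0.1,"ty":0.1,"tz":0,"gripper":0}]'
python3 -c "
from plant import bot
s=bot.observe();print(s['force'],s['moment'],s['eef_pos'],s['ee_rot'])"
```

```text
clock: 12.05
eef_pos: [541.5, 165.5, 36.0]
ee_rot: [-2.888, 1.232, -0.0]
force: [0.2, 4.5, -4.5]
opening: 0.166
[ 0.17505875  4.52967584 -4.47117639] [ 1.00231621 -0.02559922  0.27994743] [541.51764873 165.51947481  35.95937117] [-2.88844322e+00  1.23207771e+00 -4.73681520e-04]
```

```bash
python3 -m crank '[{"rx":0,"ry":0,"rz":-0.003,"tx":-0.7,"ty":-0.7,"tz":0,"gripper":0},{"rx":0,"ry":0,"rz":-0.003,"tx":-2.1,"ty":0.7,"tz":0,"gripper":0},{"rx":0,"ry":0,"rz":-0.003,"tx":-4.9,"ty":3.5,"tz":0,"gripper":0},{"rx":0,"ry":0,"rz":-0.003,"tx":-7.8,"ty":6.4,"tz":0,"gripper":0},{"rx":0,"ry":0,"rz":-0.003,"tx":-9.9,"ty":8.5,"tz":0,"gripper":0},{"rx":0,"ry":0,"rz":-0.003,"tx":-10.6,"ty":9.2,"tz":0,"gripper":0},{"rx":0,"ry":0,"rz":-0.003,"tx":-10.6,"ty":9.2,"tz":0,"gripper":0}]'
python3 -c "
from plant import bot
s=bot.observe();print(s['force'],s['moment'],s['eef_pos'],s['ee_rot'])"
```

```text
clock: 12.75
eef_pos: [526.6, 165.9, 35.7]
ee_rot: [2.89, -1.229, -0.002]
force: [0.0, 2.1, -2.2]
opening: 0.167
[ 0.02975877  2.07824984 -2.20147243] [ 0.3836194  -0.04221089  0.16796516] [526.59738793 165.91089652  35.73012428] [ 2.89026511e+00 -1.22937970e+00 -1.52441878e-03]
```

```bash
python3 -m crank '[{"rx":0,"ry":0,"rz":0,"tx":-0.9,"ty":-0.9,"tz":0,"gripper":0},{"rx":0,"ry":0,"rz":0,"tx":-2,"ty":0.2,"tz":0,"gripper":0},{"rx":0,"ry":0,"rz":0,"tx":-3.4,"ty":1.6,"tz":0,"gripper":0},{"rx":0,"ry":0,"rz":0,"tx":-4.8,"ty":3,"tz":0,"gripper":0},{"rx":0,"ry":0,"rz":0,"tx":-6.2,"ty":4.4,"tz":0,"gripper":0},{"rx":0,"ry":0,"rz":0,"tx":-6.2,"ty":4.4,"tz":0,"gripper":0}]'
python3 -c "
from plant import bot
s=bot.observe();print(s['force'],s['moment'],s['eef_pos'],s['ee_rot'])"
```

```text
clock: 13.35
eef_pos: [520.1, 167.3, 35.9]
ee_rot: [-2.891, 1.23, -0.002]
force: [0.9, -0.5, -4.4]
opening: 0.174
[ 0.94525474 -0.45649412 -4.38703296] [-0.12268839 -0.31690041 -0.05829433] [520.08856776 167.26058134  35.91820275] [-2.89055901e+00  1.22990048e+00 -1.57416342e-03]
```

```bash
python3 -m crank '[{"rx":0,"ry":0,"rz":0,"tx":-1,"ty":1,"tz":0,"gripper":0},{"rx":0,"ry":0,"rz":0,"tx":-2.4,"ty":2.4,"tz":0,"gripper":0},{"rx":0,"ry":0,"rz":0,"tx":-3.8,"ty":3.8,"tz":0,"gripper":0},{"rx":0,"ry":0,"rz":0,"tx":-5.2,"ty":5.2,"tz":0,"gripper":0},{"rx":0,"ry":0,"rz":0,"tx":-6.6,"ty":6.6,"tz":0,"gripper":0},{"rx":0,"ry":0,"rz":0,"tx":-8,"ty":8,"tz":0,"gripper":0},{"rx":0,"ry":0,"rz":0,"tx":-9.2,"ty":9.2,"tz":0,"gripper":0},{"rx":0,"ry":0,"rz":0,"tx":-9.2,"ty":9.2,"tz":0,"gripper":0}]'
python3 - <<'E'
from h import *
s=bot.observe();print(s['force'],s['moment'],s['eef_pos'],s['ee_rot'])
im=save('wrist','wrist7.png')
E
```

```text
clock: 14.15
eef_pos: [506.4, 167.7, 35.8]
ee_rot: [2.891, -1.229, -0.001]
force: [0.7, 0.7, -3.2]
opening: 0.174
[ 0.69492379  0.72837118 -3.22590344] [ 0.11047103 -0.24243753 -0.10758547] [506.40044084 167.69526956  35.7856503 ] [ 2.89076440e+00 -1.22939872e+00 -7.27450920e-04]
```

View pics/wrist7.png

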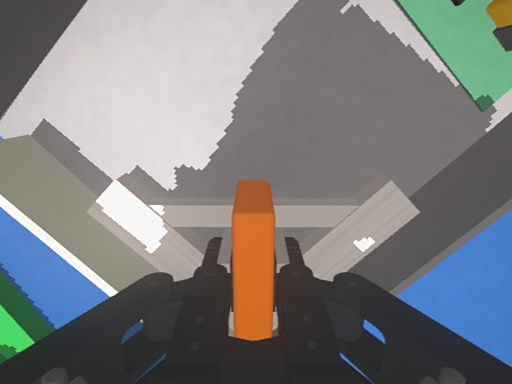

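```bash
python3 -m crank '[{"rx":0,"ry":0,"rz":0,"tx":-0.5,"ty":0.5,"tz":0,"gripper":0},{"rx":0,"ry":0,"rz":0,"tx":-1,"ty":1,"tz":0,"gripper":0},{"rx":0,"ry":0,"rz":0,"tx":-1.5,"ty":1.5,"tz":0,"gripper":0},{"rx":0,"ry":0,"rz":0,"tx":-1.5,"ty":1.5,"tz":0,"gripper":0}]'
python3 -c "
from plant import bot
s=bot.observe();print(s['force'],s['moment'],s['eef_pos'],s['ee_rot'])"
```

```text
clock: 14.6
eef_pos: [504.6, 167.7, 35.8]
ee_rot: [2.891, -1.23, -0.0]
force: [1.7, 0.5, -3.6]
opening: 0.176
[ 1.65431178  0.4702739  -3.61420876] [ 0.08946572 -0.34447366 -0.10972129] [504.59986635 167.69084025  35.76709503] [ 2.89082381e+00 -1.22976544e+00 -1.95717344e-04]
```

```bash
python3 -m crank '[{"rx":0,"ry":0,"rz":0,"tx":-0.3,"ty":0.3,"tz":0,"gripper":0},{"rx":0,"ry":0,"rz":0,"tx":-0.6,"ty":0.6,"tz":0,"gripper":0},{"rx":0,"ry":0,"rz":0,"tx":-0.6,"ty":0.6,"tz":0,"gripper":0}]'
python3 -c "
from plant import bot
s=bot.observe();print(s['force'],s['moment'],s['eef_pos'],s['ee_rot'])"
```

```text
clock: 14.9
eef_pos: [503.7, 167.7, 35.7]
ee_rot: [2.891, -1.23, -0.0]
force: [2.1, 0.4, -4.6]
opening: 0.173
[ 2.05839734  0.41538381 -4.59623991] [ 0.12086493 -0.35364315 -0.17962829] [503.74635069 167.74948432  35.74782298] [ 2.89084161e+00 -1.22972348e+00 -2.36099799e-04]
```

```bash
python3 -m crank '[{"rx":0,"ry":0,"rz":0,"tx":-0.25,"ty":0.25,"tz":0,"gripper":0},{"rx":0,"ry":0,"rz":0,"tx":-0.5,"ty":0.5,"tz":0,"gripper":0},{"rx":0,"ry":0,"rz":0,"tx":-0.5,"ty":0.5,"tz":0,"gripper":0}]'
python3 -c "
from plant import bot
s=bot.observe();print(s['force'],s['moment'],s['eef_pos'],s['ee_rot'])"
```

```text
clock: 15.2
eef_pos: [503.0, 167.8, 35.8]
ee_rot: [2.891, -1.23, -0.0]
force: [0.6, -0.4, -3.2]
opening: 0.17
[ 0.58150679 -0.43478045 -3.16147547] [ 0.09650081 -0.28284046 -0.15309523] [503.0341225  167.76012954  35.76809986] [ 2.89085541e+00 -1.22968713e+00 -2.81887149e-04]
```

```bash
python3 -m crank '[{"rx":0,"ry":0,"rz":0,"tx":-0.25,"ty":0.25,"tz":0,"gripper":0},{"rx":0,"ry":0,"rz":0,"tx":-0.4,"ty":0.4,"tz":0,"gripper":0},{"rx":0,"ry":0,"rz":0,"tx":-0.4,"ty":0.4,"tz":0,"gripper":0}]'
python3 -c "
from plant import bot
s=bot.observe();print(s['force'],s['moment'],s['eef_pos'],s['ee_rot'])"
```

```text
clock: 15.5
eef_pos: [502.5, 167.8, 35.8]
ee_rot: [2.891, -1.23, -0.0]
force: [1.7, -0.2, -2.4]
opening: 0.17
[ 1.695679   -0.21811808 -2.43183646] [ 0.11821956 -0.35246365 -0.1585798 ] [502.51921295 167.77447853  35.79764504] [ 2.89087968e+00 -1.22979074e+00 -1.40885324e-04]
```

```bash
python3 -m crank '[{"rx":0,"ry":0,"rz":0,"tx":-0.25,"ty":0.25,"tz":0,"gripper":0},{"rx":0,"ry":0,"rz":0,"tx":-0.4,"ty":0.4,"tz":0,"gripper":0},{"rx":0,"ry":0,"rz":0,"tx":-0.4,"ty":0.4,"tz":0,"gripper":0}]'
python3 -c "
from plant import bot
s=bot.observe();print(s['force'],s['moment'],s['eef_pos'],s['ee_rot'])"
```

```text
clock: 15.8
eef_pos: [502.0, 167.8, 35.8]
ee_rot: [-2.891, 1.23, 0.0]
force: [1.6, 1.0, -4.0]
opening: 0.176
[ 1.6453431   0.97480385 -4.0033996 ] [ 0.15191767 -0.30158922 -0.17028632] [501.95479981 167.82541358  35.79208988] [-2.89087885e+00  1.22971441e+00  1.25547426e-04]
```

```bash
python3 -m crank '[{"rx":0,"ry":0,"rz":0,"tx":-0.25,"ty":0.25,"tz":0,"gripper":0},{"rx":0,"ry":0,"rz":0,"tx":-0.4,"ty":0.4,"tz":0,"gripper":0},{"rx":0,"ry":0,"rz":0,"tx":-0.4,"ty":0.4,"tz":0,"gripper":0}]'
python3 -c "
from plant import bot
s=bot.observe();print(s['force'],s['moment'],s['eef_pos'],s['ee_rot'])"
```

```text
clock: 16.1
eef_pos: [501.4, 167.8, 35.8]
ee_rot: [-2.891, 1.23, 0.0]
force: [1.3, 0.4, -3.0]
opening: 0.172
[ 1.2712185   0.3974137  -2.96091721] [ 0.10411511 -0.26516708 -0.15235503] [501.41629253 167.82537617  35.82326712] [-2.89081563e+00  1.22978155e+00  5.08701841e-05]
```

```bash
python3 -m crank '[{"rx":0,"ry":0,"rz":0,"tx":-0.25,"ty":0.25,"tz":0,"gripper":0},{"rx":0,"ry":0,"rz":0,"tx":-0.4,"ty":0.4,"tz":0,"gripper":0},{"rx":0,"ry":0,"rz":0,"tx":-0.4,"ty":0.4,"tz":0,"gripper":0}]'
python3 - <<'E'
from h import *
s=bot.observe();print(s['force'],s['moment'],s['eef_pos'],s['ee_rot'])
im=save('wrist','wrist8.png')
a=im[110:330,0:270]
cv2.imwrite('pics/z8.png',cv2.resize(a,None,fx=2.7,fy=2.7,interpolation=cv2.INTER_CUBIC))
E
```

```text
clock: 16.4
eef_pos: [500.8, 167.8, 35.8]
ee_rot: [2.891, -1.23, -0.0]
force: [1.4, 0.4, -4.2]
opening: 0.172
[ 1.42988366  0.39447966 -4.21130772] [ 0.17642944 -0.3319548  -0.13008939] [500.81965932 167.7961509   35.79054286] [ 2.89089900e+00 -1.22975398e+00 -9.92700189e-05]
```

View pics/z8.png

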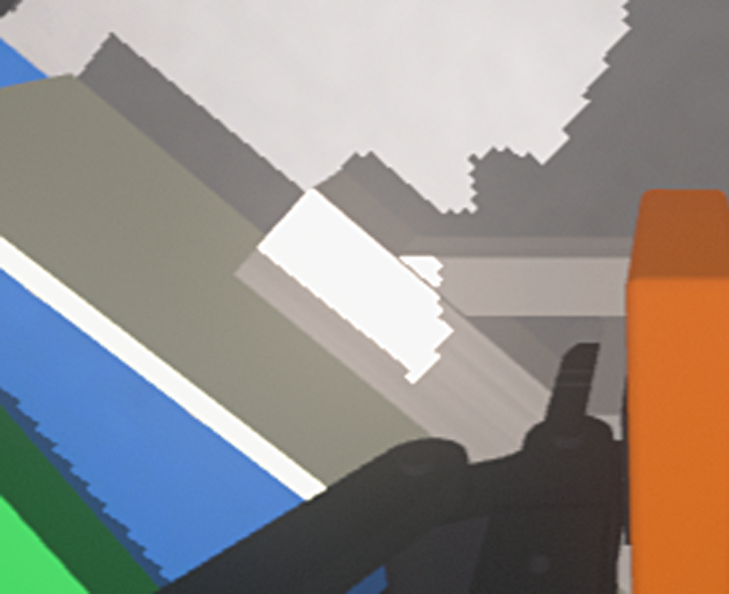

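```bash
cat > pang.py <<'E'
from h import *
import sys
im=cv2.imread(sys.argv[1])
def s(x,y): return ((x+.5)/2.7-.5,110+(y+.5)/2.7-.5)
ang=lambda a,b:np.degrees(np.arctan2(*(b-a)[[1,0]]))
for nm,p,q,z in [('panel top in',(10,246),(320,484),53),('panel floor',(75,75),(255,235),4),('leg out',(240,278),(425,430),23)]:
    a,b,r,n=fitline(im,s(*p),s(*q),3); A,B=ray('wrist',a,z),ray('wrist',b,z); print(nm,A[:2].round(1),B[:2].round(1),ang(B,A).round(2),r,n)
s=bot.observe();ps=2*np.arctan2(s['ee_rot'][1],s['ee_rot'][0]);print('tool yaw',np.degrees((ps+np.pi)%(2*np.pi)-np.pi))
E
python3 pang.py pics/wrist8.png
```

```text
panel top in [455.6 261.9] [454.4 204.2] 88.8 1.4305115e-05 60
panel floor [453.9 289.3] [452.9 244.1] 88.62 0.097438335 60
leg out [453.9 238.3] [452.9 192.8] 88.64 0.06193185 60
tool yaw -46.088269074142126
```

```bash
python3 -m crank '[{"rx":0,"ry":0,"rz":0,"tx":-0.2,"ty":0.2,"tz":0,"gripper":0},{"rx":0,"ry":0,"rz":0,"tx":-0.2,"ty":0.2,"tz":0,"gripper":0}]'
python3 -c "
from plant import bot
s=bot.observe();print(s['force'],s['moment'],s['eef_pos'],s['ee_rot'])"
```

```text
clock: 16.65
eef_pos: [500.6, 167.8, 35.8]
ee_rot: [-2.891, 1.23, -0.0]
force: [1.3, 0.8, -4.3]
opening: 0.176
[ 1.27476994  0.75317675 -4.28491489] [ 0.18264888 -0.37626387 -0.14266971] [500.59127055 167.78482791  35.80584119] [-2.89085992e+00  1.22978783e+00 -2.88127685e-05]
```

```bash
python3 -m crank '[{"rx":0,"ry":0,"rz":0,"tx":-0.2,"ty":0.2,"tz":0,"gripper":0},{"rx":0,"ry":0,"rz":0,"tx":-0.2,"ty":0.2,"tz":0,"gripper":0}]'
python3 -c "
from plant import bot
s=bot.observe();print(s['force'],s['moment'],s['eef_pos'],s['ee_rot'])"
```

```text
clock: 16.85
eef_pos: [500.5, 167.8, 35.9]
ee_rot: [-2.891, 1.229, -0.001]
force: [3.2, 1.0, -3.6]
opening: 0.172
[ 3.15331181  1.00357391 -3.56679169] [ 0.2240275  -0.48820299 -0.17796933] [500.53040693 167.79952428  35.8610506 ] [-2.89078386e+00  1.22944836e+00 -8.17332240e-04]
```

```bash
python3 -m crank '[{"rx":0,"ry":0,"rz":0,"tx":0.35,"ty":0.35,"tz":0,"gripper":0},{"rx":0,"ry":0,"rz":0,"tx":0.7,"ty":0.7,"tz":0,"gripper":0},{"rx":0,"ry":0,"rz":0,"tx":0.7,"ty":0.7,"tz":0,"gripper":0}]'
python3 -c "
from plant import bot
s=bot.observe();print(s['force'],s['moment'],s['eef_pos'],s['ee_rot'])"
```

```text
clock: 17.15
eef_pos: [500.5, 166.8, 35.9]
ee_rot: [-2.891, 1.23, -0.001]
force: [3.3, 1.6, -3.4]
opening: 0.17
[ 3.27227604  1.56712246 -3.4417437 ] [ 0.25618531 -0.52025713 -0.13330769] [500.53177207 166.79604605  35.92942056] [-2.89062974e+00  1.22971565e+00 -6.61847174e-04]
```

```bash
python3 -m crank '[{"rx":0,"ry":0,"rz":0,"tx":0.3,"ty":0.3,"tz":0,"gripper":0},{"rx":0,"ry":0,"rz":0,"tx":0.3,"ty":0.3,"tz":0,"gripper":0}]'
python3 -c "
from plant import bot
s=bot.observe();print(s['force'],s['moment'],s['eef_pos'],s['ee_rot'])"
```

```text
clock: 17.35
eef_pos: [500.5, 166.5, 35.9]
ee_rot: [-2.89, 1.229, -0.001]
force: [3.3, 2.0, -3.8]
opening: 0.172
[ 3.25345743  2.02913699 -3.79215629] [ 0.33561094 -0.51504809 -0.08763247] [500.49160202 166.5299801   35.91334797] [-2.89048590e+00  1.22948497e+00 -5.03932314e-04]
```

Now press both gradually.

```bash
python3 -m crank '[{"rx":0,"ry":0,"rz":0,"tx":0.25,"ty":0.25,"tz":0,"gripper":0},{"rx":0,"ry":0,"rz":0,"tx":0.25,"ty":0.25,"tz":0,"gripper":0}]'
python3 -c "
from plant import bot
s=bot.observe();print(s['force'],s['moment'],s['eef_pos'],s['ee_rot'])"
```

```text
clock: 17.55
eef_pos: [500.4, 166.4, 35.9]
ee_rot: [-2.89, 1.229, -0.0]
force: [2.4, 3.4, -3.4]
opening: 0.173
[ 2.44101336  3.36113141 -3.43333985] [ 0.57394677 -0.4231655  -0.00672498] [500.43077795 166.44027133  35.92995744] [-2.89023358e+00  1.22923550e+00 -2.41776363e-04]
```

```bash
python3 -m crank '[{"rx":0,"ry":0,"rz":0,"tx":0,"ty":0.4,"tz":0,"gripper":0},{"rx":0,"ry":0,"rz":0,"tx":0,"ty":0.4,"tz":0,"gripper":0}]'
python3 -c "
from plant import bot
s=bot.observe();print(s['force'],s['moment'],s['eef_pos'],s['ee_rot'])"
```

```text
clock: 17.75
eef_pos: [500.4, 166.3, 36.0]
ee_rot: [-2.89, 1.229, -0.001]
force: [3.0, 3.6, -4.1]
opening: 0.173
[ 2.99517033  3.63939703 -4.14952075] [ 0.7935257  -0.53548661  0.07320261] [500.35215488 166.29994757  35.96019016] [-2.88983534e+00  1.22887429e+00 -8.35323079e-04]
```

```bash
python3 -m crank '[{"rx":0,"ry":0,"rz":0,"tx":-0.1,"ty":0.4,"tz":0,"gripper":0},{"rx":0,"ry":0,"rz":0,"tx":-0.2,"ty":0.8,"tz":0,"gripper":0},{"rx":0,"ry":0,"rz":0,"tx":-0.2,"ty":0.8,"tz":0,"gripper":0}]'
python3 - <<'E'
from h import *
s=bot.observe();print(s['force'],s['moment'],s['eef_pos'],s['ee_rot'])
im=save('wrist','wrist9.png')
a=im[110:330,0:270]
cv2.imwrite('pics/z9.png',cv2.resize(a,None,fx=2.7,fy=2.7,interpolation=cv2.INTER_CUBIC))
E
python3 pang.py pics/wrist9.png
```

```text
clock: 18.05
eef_pos: [500.3, 166.2, 36.1]
ee_rot: [-2.889, 1.228, -0.003]
force: [3.8, 4.8, -5.9]
opening: 0.171
[ 3.83190258  4.83446312 -5.89122448] [ 1.02028477 -0.75344345  0.07688228] [500.2871717  166.24516999  36.06312333] [-2.88861033e+00  1.22833955e+00 -2.77499639e-03]
panel top in [454.8 260.4] [453.7 202.6] 88.91 5.722046e-06 60
panel floor [452.8 288. ] [452.  242.7] 89.01 0.08887744 60
leg out [452.9 236.8] [452.3 191.2] 89.18 0.06789112 60
tool yaw -46.07298893142197
```

View pics/wrist9.png

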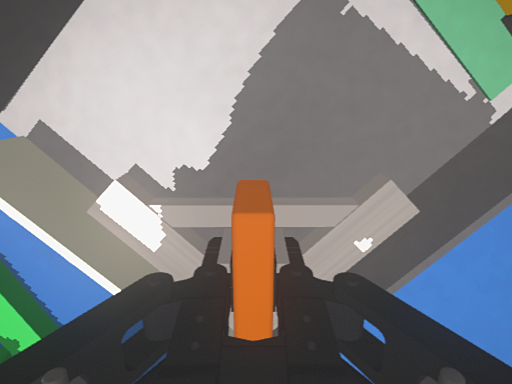

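```bash
python3 -m crank '[{"rx":0,"ry":0,"rz":0,"tx":-0.1,"ty":0.4,"tz":0,"gripper":0},{"rx":0,"ry":0,"rz":0,"tx":-0.1,"ty":0.4,"tz":0,"gripper":0},{"rx":0,"ry":0,"rz":0,"tx":-0.1,"ty":0.4,"tz":0,"gripper":0},{"rx":0,"ry":0,"rz":0,"tx":-0.1,"ty":0.4,"tz":0,"gripper":0},{"rx":0,"ry":0,"rz":0,"tx":-0.1,"ty":0.4,"tz":0,"gripper":0},{"rx":0,"ry":0,"rz":0,"tx":-0.1,"ty":0.4,"tz":0,"gripper":0},{"rx":0,"ry":0,"rz":0,"tx":-0.1,"ty":0.4,"tz":0,"gripper":0},{"rx":0,"ry":0,"rz":0,"tx":-0.1,"ty":0.4,"tz":0,"gripper":0},{"rx":0,"ry":0,"rz":0,"tx":-0.1,"ty":0.4,"tz":0,"gripper":0},{"rx":0,"ry":0,"rz":0,"tx":-0.1,"ty":0.4,"tz":0,"gripper":0}]'
python3 - <<'E'
from h import *
s=bot.observe();print(s['force'],s['moment'],s['eef_pos'],s['ee_rot'])
im=save('wrist','wrist10.png')
a=im[110:330,0:270]
E
python3 pang.py pics/wrist10.png
```

```text
clock: 19.1
eef_pos: [500.2, 166.2, 36.1]
ee_rot: [-2.888, 1.228, -0.004]
force: [4.9, 6.3, -6.4]
opening: 0.172
[ 4.91319452  6.25977633 -6.37913489] [ 1.08103653 -0.83153133  0.09050183] [500.20847725 166.1841529   36.10823484] [-2.88812714  1.22819335 -0.00355114]
panel top in [454.7 260.4] [453.8 202.5] 89.08 0.061107635 60
panel floor [452.8 288. ] [452.  242.7] 89.02 0.0984993 60
leg out [452.9 236.7] [452.3 191.2] 89.21 0.06888294 60
tool yaw -46.07632493669992
```

```bash
python3 -m crank '[{"rx":0,"ry":0,"rz":0,"tx":-0.2,"ty":0.35,"tz":0,"gripper":0},{"rx":0,"ry":0,"rz":0,"tx":-0.4,"ty":0.7,"tz":0,"gripper":0},{"rx":0,"ry":0,"rz":0,"tx":-0.4,"ty":0.7,"tz":0,"gripper":0}]'
python3 - <<'E'
from h import *
s=bot.observe();print(s['force'],s['moment'],s['eef_pos'],s['ee_rot'])
E
```

```text
clock: 19.45
eef_pos: [500.1, 166.2, 36.3]
ee_rot: [-2.887, 1.228, -0.006]
force: [5.7, 5.4, -6.8]
opening: 0.173
[ 5.68936784  5.42097972 -6.83110026] [ 1.19579902 -1.18253641  0.13732487] [500.12920037 166.17868238  36.272527  ] [-2.88704886  1.22780552 -0.00579163]
```

```bash
python3 -m crank '[{"rx":0,"ry":0,"rz":0,"tx":-0.2,"ty":0.3,"tz":0,"gripper":0},{"rx":0,"ry":0,"rz":0,"tx":-0.2,"ty":0.3,"tz":0,"gripper":0},{"rx":0,"ry":0,"rz":0,"tx":-0.2,"ty":0.3,"tz":0,"gripper":0},{"rx":0,"ry":0,"rz":0,"tx":-0.2,"ty":0.3,"tz":0,"gripper":0},{"rx":0,"ry":0,"rz":0,"tx":-0.2,"ty":0.3,"tz":0,"gripper":0},{"rx":0,"ry":0,"rz":0,"tx":-0.2,"ty":0.3,"tz":0,"gripper":0},{"rx":0,"ry":0,"rz":0,"tx":-0.2,"ty":0.3,"tz":0,"gripper":0},{"rx":0,"ry":0,"rz":0,"tx":-0.2,"ty":0.3,"tz":0,"gripper":0},{"rx":0,"ry":0,"rz":0,"tx":-0.2,"ty":0.3,"tz":0,"gripper":0},{"rx":0,"ry":0,"rz":0,"tx":-0.2,"ty":0.3,"tz":0,"gripper":0}]'
python3 - <<'E'
from h import *
s=bot.observe();print(s['force'],s['moment'],s['eef_pos'],s['ee_rot'])
im=save('wrist','wrist11.png')
im=save('scene','scene11.png')
cv2.imwrite('pics/z11.png',cv2.resize(im[230:380,220:400],None,fx=4,fy=4,interpolation=cv2.INTER_CUBIC))
E
python3 pang.py pics/wrist11.png
```

```text
clock: 20.45
eef_pos: [500.1, 166.2, 36.3]
ee_rot: [-2.887, 1.228, -0.007]
force: [5.8, 5.9, -8.6]
opening: 0.174
[ 5.81441187  5.86425641 -8.5623989 ] [ 1.26588397 -1.21403034  0.22636546] [500.08939858 166.1529237   36.34487501] [-2.88670938  1.22765424 -0.00669215]
panel top in [454.6 260.4] [453.6 202.5] 89.02 0.034645796 60
panel floor [452.8 288. ] [451.9 242.7] 88.98 0.07911408 60
leg out [452.7 236.7] [452.1 191.1] 89.26 0.07703853 60
tool yaw -46.07918636575908
```

View pics/z11.png

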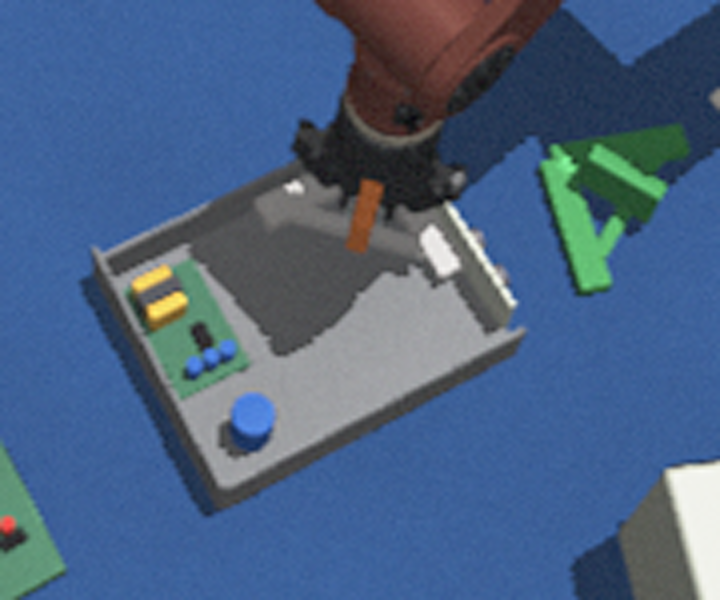

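View pics/wrist11.png

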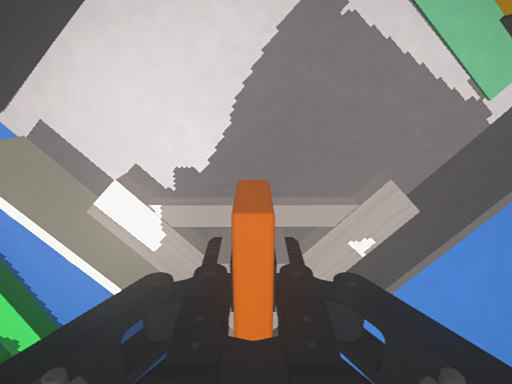

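```bash
python3 -m crank '[{"rx":0,"ry":0,"rz":0,"tx":-0.1,"ty":0.6,"tz":0,"gripper":0},{"rx":0,"ry":0,"rz":0,"tx":-0.1,"ty":1.2,"tz":0,"gripper":0},{"rx":0,"ry":0,"rz":0,"tx":-0.1,"ty":1.2,"tz":0,"gripper":0},{"rx":0,"ry":0,"rz":0,"tx":-0.1,"ty":1.2,"tz":0,"gripper":0},{"rx":0,"ry":0,"rz":0,"tx":-0.1,"ty":1.2,"tz":0,"gripper":0},{"rx":0,"ry":0,"rz":0,"tx":-0.1,"ty":1.2,"tz":0,"gripper":0},{"rx":0,"ry":0,"rz":0,"tx":-0.1,"ty":1.2,"tz":0,"gripper":0},{"rx":0,"ry":0,"rz":0,"tx":-0.1,"ty":1.2,"tz":0,"gripper":0},{"rx":0,"ry":0,"rz":0,"tx":-0.1,"ty":1.2,"tz":0,"gripper":0},{"rx":0,"ry":0,"rz":0,"tx":-0.1,"ty":1.2,"tz":0,"gripper":0},{"rx":0,"ry":0,"rz":0,"tx":-0.1,"ty":1.2,"tz":0,"gripper":0}]'
python3 - <<'E'
from h import *
s=bot.observe();print(s['force'],s['moment'],s['eef_pos'],s['ee_rot'])
im=save('wrist','wrist12.png')
E
python3 pang.py pics/wrist12.png
```

```text
clock: 21.65
eef_pos: [500.0, 166.1, 36.6]
ee_rot: [-2.884, 1.227, -0.009]
force: [8.0, 7.3, -8.4]
opening: 0.167
[ 7.97169316  7.25225567 -8.39778619] [ 1.59709459 -1.4043029   0.21180144] [500.00839575 166.06082423  36.6109879 ] [-2.88443915  1.22740144 -0.00883925]
panel top in [454.5 260.4] [453.6 202.4] 89.19 0.06613636 60
panel floor [452.6 288.2] [451.8 242.7] 88.95 0.06910467 60
leg out [452.4 236.7] [451.9 191. ] 89.44 0.07197207 60
tool yaw -46.103097569719566
```

```bash
python3 -m crank '[{"rx":0,"ry":0,"rz":0,"tx":0,"ty":-1.5,"tz":0,"gripper":0},{"rx":0,"ry":0,"rz":0,"tx":0,"ty":-3.5,"tz":0,"gripper":0},{"rx":0,"ry":0,"rz":0,"tx":0,"ty":-7,"tz":0,"gripper":0},{"rx":0,"ry":0,"rz":0,"tx":0,"ty":-12,"tz":0,"gripper":0},{"rx":0,"ry":0,"rz":0,"tx":0,"ty":-16,"tz":-3,"gripper":0},{"rx":0,"ry":0,"rz":0,"tx":0,"ty":-18,"tz":-15,"gripper":0},{"rx":0,"ry":0,"rz":0,"tx":0,"ty":-18,"tz":-40,"gripper":0},{"rx":0,"ry":0,"rz":0,"tx":0,"ty":-18,"tz":-70,"gripper":0},{"rx":0,"ry":0,"rz":0,"tx":0,"ty":-18,"tz":-92,"gripper":0},{"rx":0,"ry":0,"rz":0,"tx":0,"ty":-18,"tz":-100,"gripper":0},{"rx":0,"ry":0,"rz":0,"tx":0,"ty":-18,"tz":-100,"gripper":0},{"rx":0,"ry":0,"rz":0,"tx":0,"ty":-18,"tz":-100,"gripper":0}]'
python3 - <<'E'
from h import *
s=bot.observe();print(s['force'],s['moment'],s['eef_pos'],s['ee_rot'])
im=save('wrist','wrist13.png')
E
```

```text
clock: 22.9
eef_pos: [508.8, 176.4, 134.9]
ee_rot: [2.89, -1.229, -0.002]
force: [0.2, -0.3, -4.2]
opening: 0.174
[ 0.22119363 -0.348039   -4.23388378] [-0.01649519  0.02398334  0.00714956] [508.84088874 176.40179784 134.92128919] [ 2.88985561e+00 -1.22917621e+00 -2.43463554e-03]
```

View pics/wrist13.png

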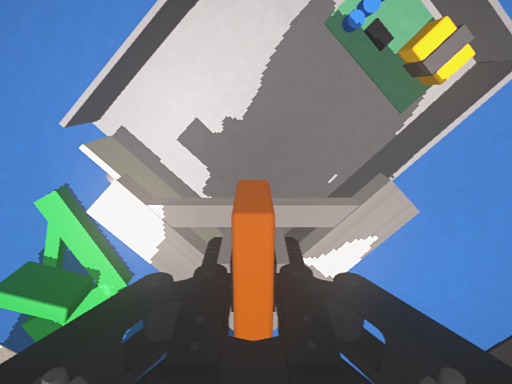

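```bash
python3 -m crank '[{"rx":0,"ry":0,"rz":0,"tx":8,"ty":9,"tz":0,"gripper":0},{"rx":0,"ry":0,"rz":0,"tx":28,"ty":30,"tz":0,"gripper":0},{"rx":0,"ry":0,"rz":0,"tx":56,"ty":60,"tz":0,"gripper":0},{"rx":0,"ry":0,"rz":0,"tx":87,"ty":93,"tz":0,"gripper":0},{"rx":0,"ry":0,"rz":0,"tx":121,"ty":129,"tz":0,"gripper":0},{"rx":0,"ry":0,"rz":0,"tx":155,"ty":166,"tz":0,"gripper":0},{"rx":0,"ry":0,"rz":0,"tx":188,"ty":202,"tz":0,"gripper":0},{"rx":0,"ry":0,"rz":0,"tx":219,"ty":235,"tz":0,"gripper":0},{"rx":0,"ry":0,"rz":0,"tx":247,"ty":265,"tz":0,"gripper":0},{"rx":0,"ry":0,"rz":0,"tx":267,"ty":286,"tz":0,"gripper":0},{"rx":0,"ry":0,"rz":0,"tx":278,"ty":298,"tz":0,"gripper":0},{"rx":0,"ry":0,"rz":0,"tx":281,"ty":301,"tz":0,"gripper":0}]'
python3 -m crank '[{"rx":0,"ry":0,"rz":0,"tx":0,"ty":0,"tz":5,"gripper":0},{"rx":0,"ry":0,"rz":0,"tx":0,"ty":0,"tz":20,"gripper":0},{"rx":0,"ry":0,"rz":0,"tx":0,"ty":0,"tz":45,"gripper":0},{"rx":0,"ry":0,"rz":0,"tx":0,"ty":0,"tz":68,"gripper":0},{"rx":0,"ry":0,"rz":0,"tx":0,"ty":0,"tz":82,"gripper":0},{"rx":0,"ry":0,"rz":0,"tx":0,"ty":0,"tz":90,"gripper":0},{"rx":0,"ry":0,"rz":0,"tx":0,"ty":0,"tz":95,"gripper":0},{"rx":0,"ry":0,"rz":0,"tx":0,"ty":0,"tz":97,"gripper":0},{"rx":0,"ry":0,"rz":0,"tx":0,"ty":0,"tz":97,"gripper":0},{"rx":0,"ry":0,"rz":0,"tx":0,"ty":0,"tz":97,"gripper":0}]'
python3 - <<'E'
from h import *
s=bot.observe();print(s['force'],s['moment'],s['eef_pos'],s['ee_rot'])
im=save('wrist','wrist14.png')
im=save('top','top14.png')
cv2.imwrite('pics/z14.png',cv2.resize(im[115:265,90:320],None,fx=3.4,fy=3.4,interpolation=cv2.INTER_CUBIC))
E
```

```text
clock: 24.15
eef_pos: [486.9, -236.1, 135.0]
ee_rot: [-2.889, 1.233, 0.003]
force: [0.0, -0.0, -4.3]
opening: 0.171
clock: 25.15
eef_pos: [488.7, -235.2, 39.8]
ee_rot: [2.891, -1.23, 0.003]
force: [0.2, -0.5, -3.0]
opening: 0.174
[ 0.21109311 -0.47130693 -3.03443261] [ 0.01095511 -0.06196749  0.0274118 ] [ 488.67421847 -235.15438785   39.80121938] [ 2.89052315 -1.22972206  0.00317761]
```

View pics/wrist14.png

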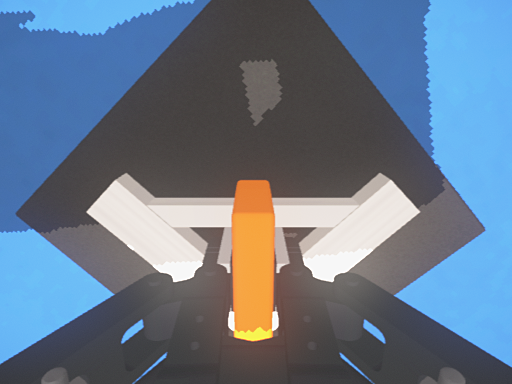

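View pics/z14.png

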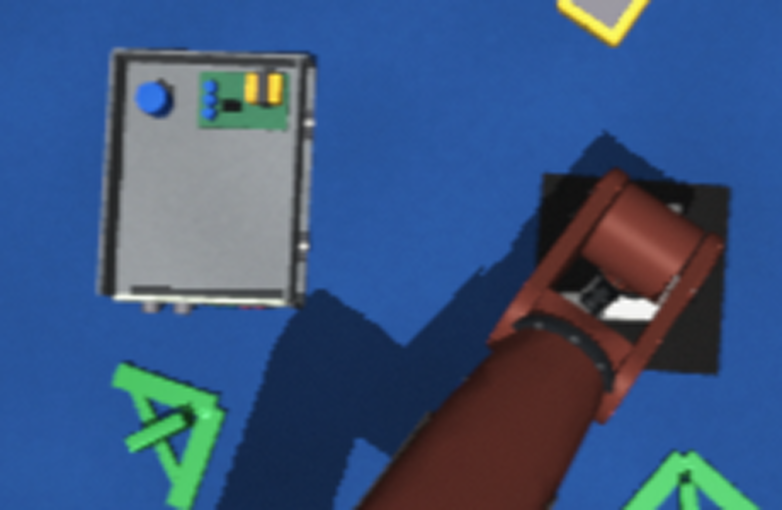

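```bash
python3 -m crank '[{"rx":0,"ry":0,"rz":0,"tx":0,"ty":0,"tz":3,"gripper":0},{"rx":0,"ry":0,"rz":0,"tx":0,"ty":0,"tz":5,"gripper":0},{"rx":0,"ry":0,"rz":0,"tx":0,"ty":0,"tz":6.5,"gripper":0},{"rx":0,"ry":0,"rz":0,"tx":0,"ty":0,"tz":7.5,"gripper":0},{"rx":0,"ry":0,"rz":0,"tx":0,"ty":0,"tz":8.3,"gripper":0},{"rx":0,"ry":0,"rz":0,"tx":0,"ty":0,"tz":8.3,"gripper":0}]'
python3 -m crank '[{"rx":0,"ry":0,"rz":0,"tx":0,"ty":0,"tz":0.5,"gripper":0},{"rx":0,"ry":0,"rz":0,"tx":0,"ty":0,"tz":0.8,"gripper":0},{"rx":0,"ry":0,"rz":0,"tx":0,"ty":0,"tz":0.8,"gripper":0}]'
```

```text
clock: 25.85
eef_pos: [487.9, -234.6, 30.8]
ee_rot: [2.891, -1.23, 0.0]
force: [-2.1, 1.0, -0.7]
opening: 0.172
clock: 26.15
eef_pos: [488.0, -234.7, 30.8]
ee_rot: [2.891, -1.23, -0.001]
force: [-4.5, 3.1, 6.1]
opening: 0.173
```

```bash
python3 -m crank '[{"rx":0,"ry":0,"rz":0,"tx":0,"ty":0,"tz":-0.4,"gripper":0},{"rx":0,"ry":0,"rz":0,"tx":0,"ty":0,"tz":-0.4,"gripper":20},{"rx":0,"ry":0,"rz":0,"tx":0,"ty":0,"tz":-0.4,"gripper":30},{"rx":0,"ry":0,"rz":0,"tx":0,"ty":0,"tz":-0.4,"gripper":40},{"rx":0,"ry":0,"rz":0,"tx":0,"ty":0,"tz":-0.4,"gripper":45},{"rx":0,"ry":0,"rz":0,"tx":0,"ty":0,"tz":-0.4,"gripper":45},{"rx":0,"ry":0,"rz":0,"tx":0,"ty":0,"tz":-0.4,"gripper":45}]'
python3 -m crank '[{"rx":0,"ry":0,"rz":0,"tx":0,"ty":0,"tz":-5,"gripper":45},{"rx":0,"ry":0,"rz":0,"tx":0,"ty":0,"tz":-25,"gripper":45},{"rx":0,"ry":0,"rz":0,"tx":0,"ty":0,"tz":-60,"gripper":45},{"rx":0,"ry":0,"rz":0,"tx":0,"ty":0,"tz":-105,"gripper":45},{"rx":0,"ry":0,"rz":0,"tx":0,"ty":0,"tz":-150,"gripper":45},{"rx":0,"ry":0,"rz":0,"tx":0,"ty":0,"tz":-180,"gripper":45},{"rx":0,"ry":0,"rz":0,"tx":0,"ty":0,"tz":-190,"gripper":45},{"rx":0,"ry":0,"rz":0,"tx":0,"ty":0,"tz":-190,"gripper":45},{"rx":0,"ry":0,"rz":0,"tx":0,"ty":0,"tz":-190,"gripper":45}]'
python3 - <<'E'
from h import *
s=bot.observe();print(s['force'],s['moment'],s['eef_pos'],s['ee_rot'])
im=save('wrist','wrist15.png')
im=save('top','top15.png')
cv2.imwrite('pics/z15.png',cv2.resize(im[115:265,90:320],None,fx=3.4,fy=3.4,interpolation=cv2.INTER_CUBIC))
E
```

```text
clock: 26.85
eef_pos: [487.9, -234.6, 30.1]
ee_rot: [2.891, -1.23, 0.0]
force: [0.6, 0.6, -0.2]
opening: 0.528
clock: 27.75
eef_pos: [486.8, -233.9, 218.2]
ee_rot: [-2.89, 1.23, 0.005]
force: [0.1, 0.5, -0.7]
opening: 0.53
[ 0.13265909  0.45049403 -0.65451036] [0.03562494 0.03023307 0.00641408] [ 486.78778166 -233.91896988  218.15419138] [-2.89035586  1.2296319   0.00492072]
```

View pics/wrist15.png

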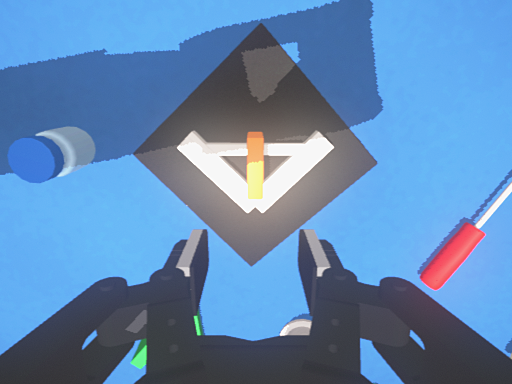

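View pics/z15.png

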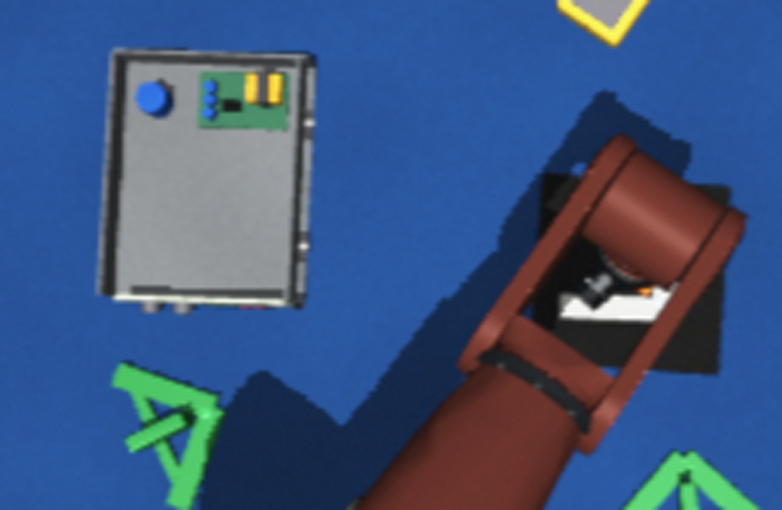

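```bash
python3 -m crank '[{"rx":0,"ry":0,"rz":0,"tx":-5,"ty":-6,"tz":-20,"gripper":45},{"rx":0,"ry":0,"rz":0,"tx":-268,"ty":-291,"tz":-103,"gripper":45},{"rx":0,"ry":0,"rz":0,"tx":-268,"ty":-291,"tz":-103,"gripper":45},{"rx":0,"ry":0,"rz":0,"tx":-268,"ty":-291,"tz":-103,"gripper":45},{"rx":0,"ry":0,"rz":0,"tx":-268,"ty":-291,"tz":-103,"gripper":45},{"rx":0,"ry":0,"rz":0,"tx":-268,"ty":-291,"tz":-103,"gripper":45},{"rx":0,"ry":0,"rz":0,"tx":-268,"ty":-291,"tz":-103,"gripper":45},{"rx":0,"ry":0,"rz":0,"tx":-268,"ty":-291,"tz":-103,"gripper":45},{"rx":0,"ry":0,"rz":0,"tx":-268,"ty":-291,"tz":-103,"gripper":45},{"rx":0,"ry":0,"rz":0,"tx":-268,"ty":-291,"tz":-103,"gripper":45},{"rx":0,"ry":0,"rz":0,"tx":-268,"ty":-291,"tz":-103,"gripper":45},{"rx":0,"ry":0,"rz":0,"tx":-268,"ty":-291,"tz":-103,"gripper":45}]'
python3 -m crank '[{"rx":0,"ry":0,"rz":0,"tx":0,"ty":0,"tz":0,"gripper":45},{"rx":0,"ry":0,"rz":0,"tx":0,"ty":0,"tz":0,"gripper":45},{"rx":0,"ry":0,"rz":0,"tx":0,"ty":0,"tz":0,"gripper":45}]'
python3 - <<'E'
from h import *
s=bot.observe();print(s['eef_pos'],s['ee_rot'])
im=save('wrist','wrist16.png')
cv2.imwrite('pics/z16.png',cv2.resize(im[0:215,135:410],None,fx=2.75,fy=2.75,interpolation=cv2.INTER_CUBIC))
im=save('top','top16.png')
cv2.imwrite('pics/z17.png',cv2.resize(im[60:280,200:430],None,fx=2.7,fy=2.7,interpolation=cv2.INTER_CUBIC))
E
```

```text
clock: 29.05
eef_pos: [510.9, 159.3, 321.1]
ee_rot: [2.888, -1.23, -0.004]
force: [-0.1, 0.6, 0.6]
opening: 0.524
clock: 29.35
eef_pos: [511.7, 159.3, 322.9]
ee_rot: [2.89, -1.232, -0.0]
force: [0.2, 0.6, -0.2]
opening: 0.527
[511.69518998 159.28411702 322.860181  ] [ 2.88962678e+00 -1.23218735e+00 -4.84011220e-04]
```

View pics/z16.png

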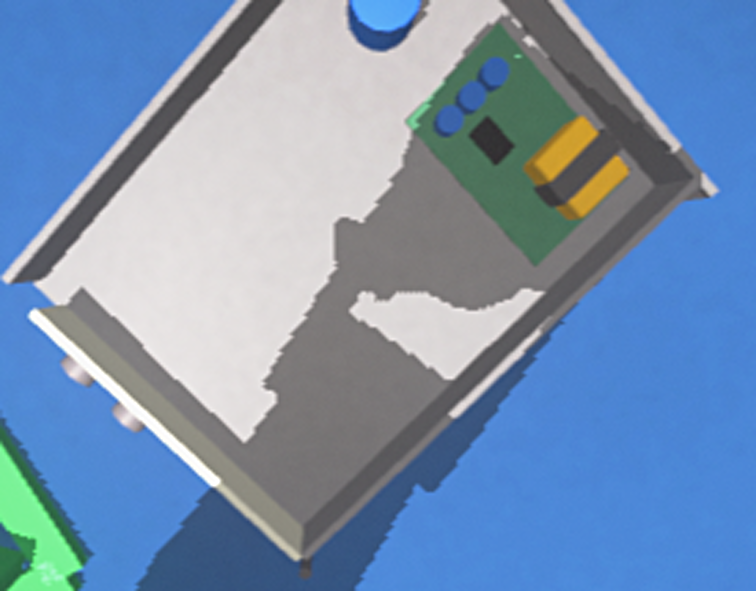

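View pics/z17.png

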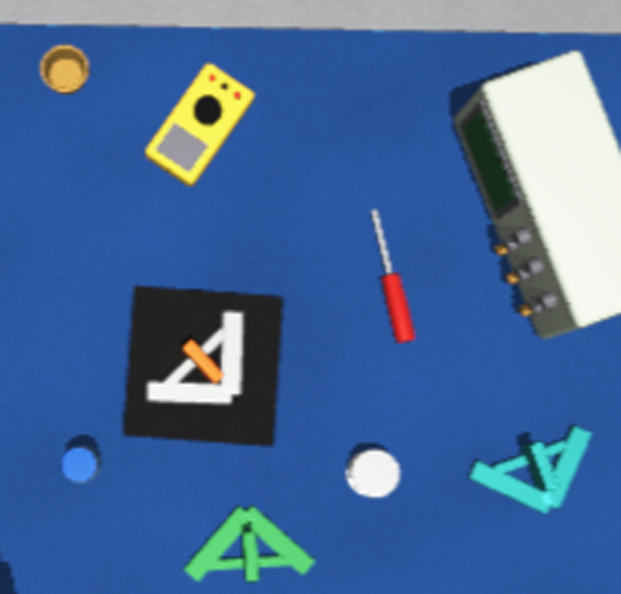

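Run:
```python
from h import *
im=cv2.imread('pics/wrist16.png')
def s(x,y): return (135+(x+.5)/2.75-.5,(y+.5)/2.75-.5)
ang=lambda a,b:np.degrees(np.arctan2(*(b-a)[[1,0]]))
for nm,p,q,z in [('sidefloor',(312,513),(530,300),4),('leftfloor',(45,280),(230,75),4),('panel floor',(290,512),(85,318),4),('panel top in',(285,545),(55,320),53)]:
    a,b,r,n=fitline(im,s(*p),s(*q),3); A,B=ray('wrist',a,z),ray('wrist',b,z); print(nm,A[:2].round(1),B[:2].round(1),ang(A,B).round(2),r,n)
```

```text
sidefloor [460.2 118.6] [621.3 115.9] -0.95 0.16363096 60
leftfloor [455.9 306.3] [591.9 303.6] -1.14 0.13876794 60
panel floor [450.8 129.2] [453.1 277.9] 89.13 0.061676264 60
panel top in [447.  128.1] [456.7 280. ] 86.35 0.6727371 60
```

```bash
python3 -c "
from plant import bot
s=bot.observe();print(s['clock'],s['qd'].round(3));print(bot.close_job())"
```

```text
29.45 [ 0.006 -0.001 -0.002 -0.     0.001  0.001]
the job is handed in; nothing more can be done
None
```

The job is handed in at 29.5 s of the 61 s allowed, with the panel pushed square and the checking square lying back on its mat. No verdict came back.

**Pressing:** I gripped the orange handle low with 110 N and lowered the square into the case. I found the side wall by touch, backed off slightly, pushed the panel out to flush, then pressed both faces and held for about 3.5 s. Wrist forces rose from about 4–5 N to 7–8 N on each axis. The wrist reading is the sum of contact and friction, so the force on each face alone is inferred, not read directly.

**Final checks:**
- **Panel:** its floor line is at 89.13° and the side wall's floor line is at −0.95°, so it is within about 0.1° of square. A second fit, along the panel's top edge, gave 86.35°. I rejected it because it fitted poorly and the angle of the bright top edge didn't match the floor line.
- **Square during pressing:** its fitted edge stayed within about 0.4° of parallel to the case.
- **Square on the mat:** it lies flat and released, with the handle within a few millimetres of the mat's centre.
- **Other things:** in the pictures the jar, spool, screwdriver, multimeter, tin and capacitor look unmoved. I did not look at the board at the back of the bench again at the end. The arm was at rest above the case, touching nothing.

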